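# Zero the magnetic probe and hold it over the dark stone

### The job

Check the rough dark stone that lies on the low wooden stand for magnetism: take the hand-held probe out of its rack by the handle, zero it by lowering its blade well down (at least half-way) into the open metal pot for about a second, then lift it out and carry it over the tall show stones to the dark stone. Finish still holding the probe there: upright and still, blade pointing down, centred about one centimetre above the top of the stone without ever touching it, with the wide way of the blade running along the long side of the wooden stand. Do not knock or shift the pot, the stand, the dark stone or the other stones.

Things in the scene. Friction and masses are not known exactly. Their poses are not given: they have to be found in the camera images.
- probe_grip (a point): Centre of the handle of the magnetic probe (144 mm tall, 0.12 kg) that hangs upright, blade down, in the rack. The handle is a grey block 34 mm along this point's x, 24 mm along its y (grasp across y, from above), 66 mm tall: 33 mm up and down from here; a black cap on top adds 3 mm. Below it a round black collar, 38 mm wide, 4 mm thick, rests on the rack. z points up.
- rack: Aluminium rack, fixed, 72 x 64 mm, 85 mm tall; origin at the centre of its underside. The probe hangs through a 15 mm hole in the middle of its top plate and lifts straight out, by at least 75 mm.
- probe_tip (a point): Middle of the lower end of the probe's flat steel blade, straight below the handle: 107 mm below the handle's centre, 70 mm below the underside of the collar. The blade is 12 mm wide along this point's x and 4 mm thick along y, 48 mm long, then a round neck of 12 mm diameter up to the collar. Axes as the handle's. In the rack it stands 15 mm above the table.
- pot_rim (a point): Centre of the mouth of the open round steel pot that zeroes the probe: 55 mm tall, outside diameter 48 mm (51 mm at its foot), inside diameter 42 mm, inside depth 50 mm, loose on the table, 0.35 kg; z up. No blade orientation matters in it.
- specimen_top (a point): Top centre of the rough dark stone, 48 x 60 x 36 mm, loose on the low wooden stand; its upper face is uneven and nowhere higher than this point by more than 1 mm. Its top stands about 52 mm above the table.
- low_stand: Low oval carved wooden stand on four feet, 56 mm along its x, 73 mm along its y (the long side), 16 mm tall; origin at the centre of its underside, z up. It carries the dark stone and stands on the table to the right of the row of tall stones.
- tall_a: Black show stone glued upright on a wooden stand, 46 x 59 x 102 mm, loose; origin at the centre of its underside. One of a row of three (in any order) between the rack and pot on the left and the dark stone on the right; leave it alone.
- tall_b: Tan show stone glued upright on a wooden stand, 52 x 68 x 92 mm, loose; origin at the centre of its underside; leave it alone.
- tall_c: Green show stone glued upright on a wooden stand, 43 x 56 x 88 mm, loose; origin at the centre of its underside; leave it alone.
- flint: Loose black polished stone on the table, 42 x 56 x 30 mm; origin under its centre; leave it alone.
- plum: Loose plum-coloured pebble on the table, 36 x 44 x 30 mm; origin under its centre; leave it alone.
Mind the look-alikes: they are no part of the job. Of the things like the part that bears probe_grip, leave any that is white or yellow; of the rest the larger one is meant.

How it is judged:
On the way, in this order (a step that is already met when the one before it is completed fails the run):
1. the tip of the blade is at least 20 mm below the rim, inside the pot, with the probe roughly upright (z of probe_tip in the frame of pot_rim below -0.02 m and horizontal distance between probe_tip and pot_rim below 0.02 m and angle between probe_tip's own z axis and vertical below 0.3 rad), for 0.5 s.
2. the tip is lifted out again, to 90 mm or more above the table (the height of the tall stones) (height (world z) of probe_tip above 0.09 m), for 0.05 s.
At the end, for the whole second after the job is handed in: Fingers hold the probe still, upright within 7 degrees, its tip within 10 mm sideways of the dark stone's top centre and 3 to 20 mm above it, the blade's wide way within 17 degrees of the stand's long side, touching neither stone nor stand; the stone rests on its stand (horizontal distance between probe_tip and specimen_top below 0.01 m and z of probe_tip in the frame of specimen_top between 0.003 and 0.02 m and angle between probe_tip's own z axis and vertical below 0.12 rad and angle between the x axis of probe_tip and the y axis of low_stand, either way round below 0.3 rad and contact force between probe and the fingers above 1 N and contact force between probe and specimen below 0.05 N and contact force between probe and low_stand below 0.05 N and linear speed of each of probe, specimen below 0.02 m/s and angle between specimen_top's own z axis and vertical below 0.2 rad); the arm keeps its last pose, push and grip.
It fails at once if the probe touches the dark stone or its stand (contact force between probe and specimen above 0.3 N or contact force between probe and low_stand above 0.3 N).
It fails at once if the dark stone or its stand is shifted by more than 10 mm (distance of any of specimen_top, low_stand from where it was at the start of the episode above 0.01 m).
It fails at once if the pot is shifted by more than 10 mm or tipped (distance of pot_rim from where it was at the start of the episode above 0.01 m or angle between pot_rim's own z axis and vertical above 0.2 rad).
It fails at once if the pot is struck with more than 8 N by the probe (contact force between probe and pot above 8 N).
It fails at once if another stone is shifted by more than 15 mm, or a tall show stone tipped (distance of any of tall_a, tall_b, tall_c, flint, plum from where it was at the start of the episode above 0.015 m or angle between any of tall_a, tall_b, tall_c's own z axis and vertical above 0.3 rad).
It also fails if it takes over 48 s, if anything falls off the work surface, if the arm or the gripper's body presses on something with over 40 N, if the wrist force passes 120 N, or if a joint passes its speed limit or range.

### The arm

A 7-joint arm with a two-finger parallel gripper is mounted at the origin on a cart in front of the work surface, level with it; the furniture and walls round the work are solid. World frame = base frame: x ahead of the robot, y to its left, z up, the work surface at z = 0. Lengths are in m, angles in rad, forces in N, time in s.
With the tool pointing down it reaches from about 0.425 to 0.925 m from the base axis. Payload 6.8 kg.
Tool frame: the origin (TCP) lies at the very end of the fingers, on their centre line; the grasp point (between the pads) lies 19 mm behind it; z points along the fingers, y is the line along which they close (so a half turn about z gives the same grasp; the last joint's range is limited). The gripper opens to 85 mm and grips with 20 to 120 N. Pads are 22 mm wide; open, the fingers measure 114 mm over their backs; the gripper's body (76 mm by 85 mm) begins 54 mm behind the grasp point. The pads swing forward as they close: fully open they stand 13 mm farther back than shut.
Start: joints at [-1.226, 0.477, 0.022, 1.555, -0.011, 1.109, -0.083], TCP at [0.295, 0.607, 0.231] pointing down, gripper open.
Joint ranges: [-2.96, 2.96], [-0.34, 2.1], [-1.41, 1.46], [0.24, 2.44], [-1.37, 4.51], [0.17, 1.92], [-2.96, 2.96]. Speed limits (rad/s): [2.39, 2.39, 3.14, 3.14, 3.14, 3.14, 3.14].

### API

Orientations are given as a rotation vector (axis times angle).
In Python, from bench import get_obs, viewer, r gives the robot as it stands. The module is installed in compiled form; this text tells all that it offers.
- The arm moves only by the tool play_rows, never from a script. Its argument "commands" is a list that holds one entry, the list of rows, each a list of 5 numbers: the gripper's target within -1 to 1 (shut at 1, half-way at 0, fully open at -1), then the shift along the tool's x, y, z scaled (see below), then the turn about the tool's z scaled (see below). A call has 1 to 12 rows; each row is the pose to reach, as a shift and turn from the pose commanded when the call began, along the tool's axes at that moment; what a row does not reach only later rows make up. The controller multiplies each number of a shift by 0.2 m and each number of a turn by pi/2 rad. A row lasts 1/12 s, in which the tool goes at most 41.7 mm and 7.16 degrees, less where a joint would pass 70% of its speed; a pose out of reach is approached as far as the arm can. A call with a number of a shift or a turn outside -1 to 1 is refused whole. A call with a gripper value outside its range is refused whole. The fingers move at their own pace and stop on an object; "grip_force" is the grip in N (left out, the last holds). Time passes only in rows, so rows that repeat a pose let the fingers close. It gives the time, the measured TCP pose, the force, the opening and the grip force at its end, in the units of the state.
- get_obs(): the state, without advancing time (a new reading comes with each control period).
- viewer.grab_frame(name): name is "side" or "top" or "wrist"; returns a dict with "pixels" (480x640x3 uint8, red, green, blue), "fovy" (degrees; the focal length in pixels is half the picture's height over the tangent of half this angle, whatever the lens; pixels are square), "cx", "cy" (the principal point, pixels), "world_to_cam" (4x4, takes a point from world to camera coordinates); the wrist camera has in their place "hand_eye" (4x4, takes a point from camera to tool coordinates, whose origin is the TCP and whose axes are the flange's). Camera axes: x right, y up, looking along -z (the intrinsics and any distortion apply to the point x, -y, -z); pixel columns grow to the right and rows downward; lengths in m; the calibration is good to about 2 mm. A picture is of the moment at which its call begins: read the wrist's pose just before it. There is no depth.
- r.hand_in(): hands the job in; it is judged then, once.
Trained networks look in a picture, given as the dict that the camera call returned (one of the last four; its "shot" number tells which), for a name from the list of things; names that differ only in an ending like _2 or _b are one class to them, and where a whole thing is asked for, a point or a joint stands for the part that bears it (a point fixed in the world has none). Each returns a list of dicts, best first, with "score" (0 to 1); they miss things now and then, are a little off and sometimes report something else, mostly with a low value. They report only what shows in the picture. A call takes as long as a camera call. They do not tell look-alikes from the thing itself.
- viewer.trace(picture, thing): "pixels" (480x640 bool, what is visible of it) and "rect" ([left, top, right, bottom] in pixels, round what is visible of it).
The state is a dict: "clock": time; "joints": joint angles; "qvel": joint speeds; "tau": joint torques, N m; "tcp_pos": TCP position; "orientation": TCP orientation; "contact_force": force on the tool from outside, world axes, zero at the start; "moment": the same for the moment, N m; "grip_width": finger opening in m; "gripper_force": force on a finger pad.
Only numpy, scipy, OpenCV 4.12 (cv2) and the standard library are available. Lean on these libraries where they do the work, as an engineer would, in place of code of your own. Each camera call takes 0.05 s, during which the arm holds its last target. There are 200 camera calls.

## Working session

There is one attempt and no reset: what is moved stays moved. The work goes in short steps, Python scripts to look and compute and a tool call to move; the robot and the scene stay as the last step left them, time stands still between calls to the robot, and variables do not carry over. Pictures are saved under pics/ and viewed, at most 10 in all, crops included, and the job is handed in when it is done.

Besides the shell and the picture viewer there is one more tool, called as name([rows], argument=value, ...), one row to a line, values as JSON. play_rows: Moves the arm, as the interface text tells. Shifts and turns lie within -1 to 1; 1 stands for 0.2 m of shift or pi/2 rad of turn. Its arguments: {"type":"object","properties":{"commands":{"type":"array","items":{"type":"array","items":{"type":"array","items":{"type":"number","minimum":-1,"maximum":1}}}},"grip_force":{"type":"number"}},"required":["commands"]}

```bash
mkdir -p pics; cat > h.py <<'E'
import numpy as np, cv2
from bench import get_obs, viewer, r
from scipy.spatial.transform import Rotation as R
def K(p):
    f=240/np.tan(np.radians(p["fovy"])/2); return f,p["cx"],p["cy"]
def campose(p,o=None):
    if "world_to_cam" in p: return np.linalg.inv(np.array(p["world_to_cam"]))
    T=np.eye(4);T[:3,:3]=R.from_rotvec(o["orientation"]).as_matrix();T[:3,3]=o["tcp_pos"]
    return T@np.array(p["hand_eye"])
def ray(p,u,v,o=None):
    f,cx,cy=K(p);T=campose(p,o);d=T[:3,:3]@np.array([(u-cx)/f,-(v-cy)/f,-1.]);return T[:3,3],d
def atz(p,u,v,z,o=None):
    c,d=ray(p,u,v,o);return c+d*(z-c[2])/d[2]
def proj(p,X,o=None):
    f,cx,cy=K(p);q=np.linalg.inv(campose(p,o))@np.append(X,1);return np.array([cx+f*q[0]/-q[2],cy-f*q[1]/-q[2]])
def save(p,n): cv2.imwrite("pics/"+n,p["pixels"][:,:,::-1])
E
python3 - <<'E'
from h import *
np.set_printoptions(precision=4,suppress=True)
o=get_obs();print(o)
for n in("top","side"):
    p=viewer.grab_frame(n);save(p,n+"0.png");print(n,[ (k,v) for k,v in p.items() if k!="pixels"])
    for t in "probe_grip rack pot_rim specimen_top low_stand tall_a tall_b tall_c flint plum".split():
        for q in viewer.trace(p,t)[:3]:
            m=q["pixels"];ys,xs=np.nonzero(m)
            print(t,round(q["score"],2),q["rect"],xs.mean().round(1),ys.mean().round(1),atz(p,xs.mean(),ys.mean(),0.05)[:2])
E
```

```text
{'clock': 0.0, 'joints': array([-1.2261,  0.4778,  0.0224,  1.5565, -0.0115,  1.1093, -0.0831]), 'qvel': array([ 0.0018,  0.0006,  0.0001, -0.0013,  0.0001,  0.0014,  0.0019]), 'tau': array([ -0.0008, -59.6438,   1.6071, -28.1212,   0.0123,   0.0092,
         0.    ]), 'tcp_pos': array([0.2951, 0.6064, 0.2303]), 'orientation': array([-0.7051, -3.0612,  0.0029]), 'contact_force': array([ 0.1049, -0.2108,  0.9351]), 'moment': array([-0.0012, -0.0614, -0.0122]), 'gripper_force': 0.0, 'grip_width': 0.08533808251249603}
top [('fovy', 50.35972319946619), ('cx', 318.44568792329534), ('cy', 232.23465889300616), ('world_to_cam', array([[-0.0163, -0.9997, -0.0167,  0.1364],
       [ 0.9928, -0.0181,  0.1187, -0.5093],
       [-0.119 , -0.0147,  0.9928, -1.1121],
       [ 0.    ,  0.    ,  0.    ,  1.    ]])), ('shot', 1)]
probe_grip 0.72 [204.5, 254.7, 225.7, 276.2] 213.3 265.2 [0.4406 0.3593]
probe_grip 0.6 [197.0, 300.5, 213.7, 313.5] 204.9 309.9 [0.344  0.3768]
probe_grip 0.56 [257.3, 267.0, 265.8, 276.7] 263.1 272.2 [0.4235 0.2499]
rack 0.91 [198.0, 254.4, 239.7, 283.5] 222.7 267.9 [0.4345
[... 1989 characters left out ...]
0.4295 0.1153]
tall_b 0.68 [279.2, 217.1, 298.5, 230.2] 289.4 222.2 [ 0.6244 -0.1291]
tall_b 0.65 [290.8, 242.3, 318.6, 294.8] 302.4 267.4 [0.5227 0.1295]
tall_b 0.6 [338.8, 247.4, 358.9, 300.6] 349.6 269.8 [0.4295 0.1153]
tall_c 0.68 [279.2, 217.1, 298.5, 230.2] 289.4 222.2 [ 0.6244 -0.1291]
tall_c 0.65 [290.8, 242.3, 318.6, 294.8] 302.4 267.4 [0.5227 0.1295]
tall_c 0.6 [338.8, 247.4, 358.9, 300.6] 349.6 269.8 [0.4295 0.1153]
flint 0.7 [214.0, 298.0, 242.6, 318.4] 228.3 307.9 [0.6003 0.322 ]
flint 0.55 [299.1, 301.2, 345.3, 372.1] 323.2 339.0 [0.4265 0.3734]
flint 0.53 [308.7, 263.5, 335.7, 312.5] 320.4 288.8 [0.467  0.2121]
plum 0.42 [318.8, 260.9, 331.5, 266.4] 325.3 261.2 [0.4851 0.0869]
```

```bash
python3 - <<'E'
import cv2
a=cv2.imread("pics/top0.png")[130:340,170:490];cv2.imwrite("pics/top0c.png",cv2.resize(a,None,fx=2.5,fy=2.5,interpolation=3))
a=cv2.imread("pics/side0.png")[190:400,180:420];cv2.imwrite("pics/side0c.png",cv2.resize(a,None,fx=2.8,fy=2.8,interpolation=3))
E
```

```text
(no output)
```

View pics/top0c.png

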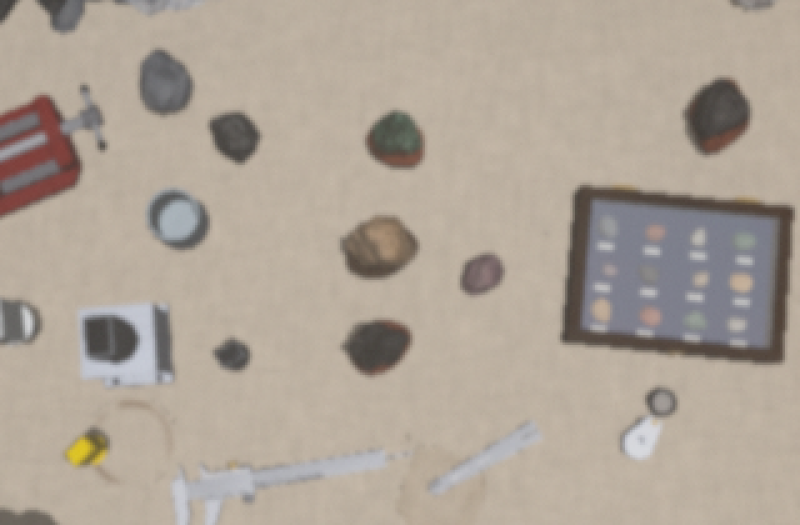

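View pics/side0c.png

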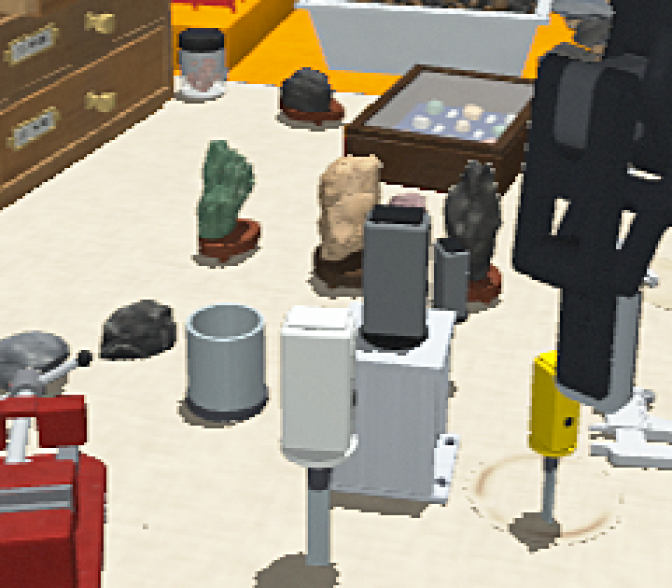

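The pictures show the grey probe in the rack (top px 213,265; side px 322,290). A white decoy stands to its left, a small grey one to its right, and a yellow one nearer the robot. The pot is at top px (241,217). The dark stone on its stand is at top px (457,176), behind the row of green, tan and black stones.

```bash
python3 - <<'E'
from h import *
np.set_printoptions(precision=4,suppress=True)
o=get_obs();p=viewer.grab_frame("top");s=viewer.grab_frame("side");w=viewer.grab_frame("wrist");save(w,"w0.png")
print(R.from_rotvec(o["orientation"]).as_matrix(),w["hand_eye"],w["fovy"],w["cx"],w["cy"])
def cen(c,t,k=None,lo=None):
    for q in viewer.trace(c,t):
        ys,xs=np.nonzero(q["pixels"]); yield round(q["score"],2),xs.mean(),ys.mean(),q["rect"]
# cap: dark top face crop center (112,338)->px
print("cap",atz(p,170+108/2.5,130+338/2.5,.158))
print("pot rim",atz(p,170+178/2.5,130+217/2.5,.055))
print("side cap",atz(s,180+395/2.8,190+214/2.8,.158),"side pot",atz(s,180+227/2.8,190+320/2.8,.055))
print("white side tip",atz(s,180+317/2.8,190+563/2.8,0.0))
for n,(u,v) in dict(green=(397,135),tan=(382,243),black=(378,343),dark=(720,110)).items(): print(n,atz(p,170+u/2.5,130+v/2.5,.09 if n!='dark' else .045))
print("side dark",atz(s,180+308/2.8,190+76/2.8,.052))
E
```

```text
[[-0.8992  0.4375 -0.    ]
 [ 0.4375  0.8992  0.0001]
 [ 0.      0.0001 -1.    ]] [[-0.0015  0.95    0.3123  0.08  ]
 [ 1.      0.0013  0.0008 -0.0002]
 [ 0.0004  0.3123 -0.95   -0.1409]
 [ 0.      0.      0.      1.    ]] 61.05794822911933 319.0549401869786 233.8010597859778
cap [0.4344 0.3354 0.158 ]
pot rim [0.5462 0.2972 0.055 ]
side cap [0.4374 0.3505 0.158 ] side pot [0.5486 0.3044 0.055 ]
white side tip [0.4544 0.4398 0.    ]
green [0.6085 0.1028 0.09  ]
tan [0.5152 0.1173 0.09  ]
black [0.4302 0.1222 0.09  ]
dark [ 0.6352 -0.1864  0.045 ]
side dark [ 0.6324 -0.1627  0.052 ]
```

play_rows([
  [[-1, -0.15, -0.1, -0.1, 0], [-1, -0.3, -0.2, -0.1, 0], [-1, -0.45, -0.31, -0.1, 0], [-1, -0.61, -0.43, -0.1, 0], [-1, -0.75, -0.52, -0.1, 0], [-1, -0.9, -0.62, -0.1, 0], [-1, -1.0, -0.72, -0.1, 0], [-1, -1.0, -0.86, -0.1, 0], [-1, -1.0, -0.86, -0.1, 0]],
])

```text
clock: 2.0
tcp_pos: [0.4001, 0.3589, 0.2511]
orientation: [-0.715, -3.059, 0.005]
contact_force: [-0.3, -0.5, 0.1]
grip_width: 0.0856
gripper_force: 0.0
```

play_rows([
  [[-1, -0.12, 0, 0, 0], [-1, -0.22, 0, 0, 0], [-1, -0.22, 0, 0, 0], [-1, -0.22, 0, 0, 0], [-1, -0.22, 0, 0, 0]],
])

```text
clock: 2.42
tcp_pos: [0.4388, 0.3463, 0.2512]
orientation: [-0.704, -3.061, -0.0]
contact_force: [0.1, 0.3, 1.2]
grip_width: 0.0855
gripper_force: 0.0
```

```bash
python3 - <<'E'
from h import *
np.set_printoptions(precision=4,suppress=True)
o=get_obs();print(o["clock"],o["tcp_pos"],np.degrees(o["joints"][6]));w=viewer.grab_frame("wrist");save(w,"w1.png")
for t in("probe_grip","rack","pot_rim"):
  for q in viewer.trace(w,t)[:3]:
    m=q["pixels"].astype(np.uint8);print(t,q["score"],q["rect"],cv2.minAreaRect(cv2.findNonZero(m)))
E
```

```text
2.4167 [0.4388 0.3463 0.2512] 21.352991202413254
probe_grip 0.9 [315.4, 82.1, 421.3, 143.9] ((365.3713073730469, 108.74111938476562), (108.94883728027344, 28.61063003540039), 22.380136489868164)
probe_grip 0.84 [229.9, 225.6, 320.7, 286.8] ((275.3233642578125, 251.60108947753906), (97.89517974853516, 26.83828353881836), 29.24882698059082)
probe_grip 0.77 [406.6, 149.5, 481.2, 222.6] ((441.6833190917969, 182.57733154296875), (79.85174560546875, 56.6779899597168), 60.75117111206055)
rack 0.89 [263.7, 140.9, 370.8, 260.4] ((313.396240234375, 199.11318969726562), (94.02045440673828, 85.47314453125), 60.945396423339844)
pot_rim 0.65 [304.4, 273.8, 357.0, 343.9] ((330.0, 309.5), (69.0, 48.0), 90.0)
```

View pics/w1.png

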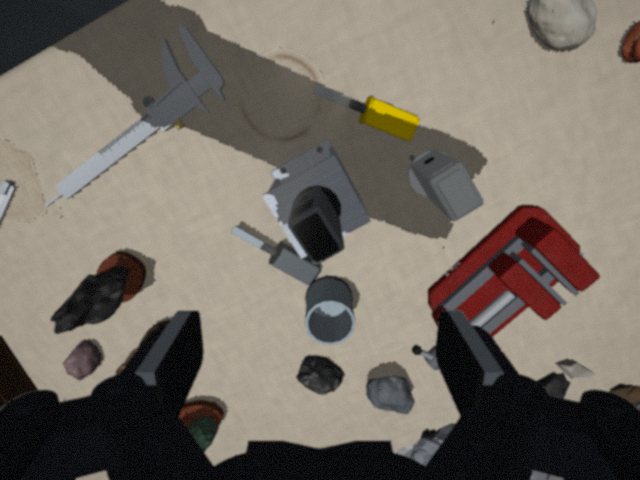

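```bash
python3 - <<'E'
import cv2,numpy as np
a=cv2.imread("pics/w1.png")[175:345,260:380];a=np.clip(a.astype(float)*1.6,0,255).astype(np.uint8);cv2.imwrite("pics/w1c.png",cv2.resize(a,None,fx=3.5,fy=3.5,interpolation=2))
E
```

```text
(no output)
```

View pics/w1c.png

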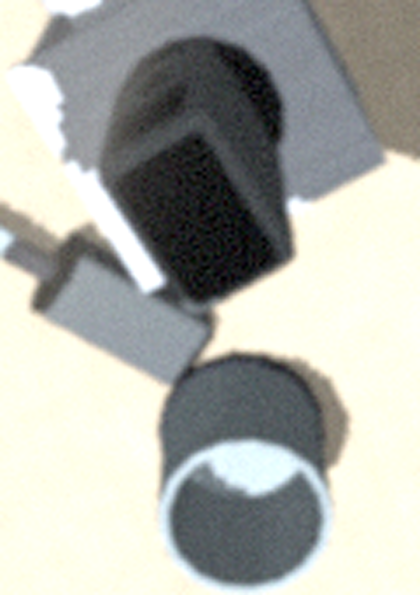

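The cap's corners are at crop px (112,183), (198,130), (292,255) and (200,303). The pot mouth is centred at (246,515). The handle's long side is the (112,183)→(200,303) direction.

```bash
python3 - <<'E'
from h import *
np.set_printoptions(precision=4,suppress=True)
o=get_obs();w=viewer.grab_frame("wrist")
f=lambda u,v,z:atz(w,260+u/3.5,175+v/3.5,z,o)[:2]
C=np.array([f(u,v,.158) for u,v in [(112,183),(198,130),(292,255),(200,303)]]);print(C,C.mean(0))
d=[np.linalg.norm(C[i]-C[(i+1)%4]) for i in range(4)];print(d)
L=(C[3]-C[0])+(C[2]-C[1]);S=(C[1]-C[0])+(C[2]-C[3])
print("long yaw",np.degrees(np.arctan2(L[1],L[0])),"short",np.degrees(np.arctan2(S[1],S[0])))
Rm=R.from_rotvec(o["orientation"]).as_matrix()
print("tool y yaw",np.degrees(np.arctan2(Rm[1,1],Rm[0,1])),"delta tool",Rm.T@np.append(C.mean(0)-o["tcp_pos"][:2],0)/.2)
print("pot",f(246,515,.055),"diam",np.linalg.norm(f(160,515,.055)-f(331,515,.055)))
p=viewer.grab_frame("top")
print("cap in top",proj(p,np.append(C.mean(0),.158)),"pot",proj(p,np.append(f(246,515,.055),.055)))
E
```

```text
[[0.4248 0.3344]
 [0.4228 0.3519]
 [0.4504 0.3568]
 [0.4515 0.3383]] [0.4374 0.3453]
[np.float64(0.017570760573369645), np.float64(0.027949508745384818), np.float64(0.018479307323367587), np.float64(0.026885661915124814)]
long yaw 9.154338058492181 short 94.92135544159082
tool y yaw 64.14695567925835 delta tool [ 0.0037 -0.0071  0.    ]
pot [0.5492 0.3038] diam 0.045869158046804435
cap in top [208.2216 263.7911] pot [238.2454 215.4992]
```

play_rows([
  [[-1, 0, -0.01, 0.1, -0.07], [-1, 0, -0.01, 0.1, -0.14], [-1, 0, -0.01, 0.1, -0.21], [-1, 0, -0.01, 0.1, -0.29], [-1, 0, -0.01, 0.1, -0.367], [-1, 0, -0.01, 0.1, -0.367], [-1, 0, -0.01, 0.1, -0.367]],
])

```text
clock: 3.3
tcp_pos: [0.4385, 0.3439, 0.2313]
orientation: [0.189, -3.136, -0.0]
contact_force: [0.4, 0.1, -0.5]
grip_width: 0.0853
gripper_force: 0.0
```

```bash
python3 - <<'E'
from h import *
np.set_printoptions(precision=4,suppress=True)
o=get_obs();w=viewer.grab_frame("wrist");save(w,"w2.png");print(o["tcp_pos"],o["orientation"])
a=w["pixels"][100:340,200:500,::-1];a=np.clip(a*1.5,0,255).astype(np.uint8);b=cv2.resize(a,None,fx=2.5,fy=2.5,interpolation=2)
Y=R.from_euler('z',7,degrees=True).as_matrix()
def draw(c,q,z,col):
    P=[proj(w,c+Y@np.array([sx*q[0]/2,sy*q[1]/2,z]),o) for sx,sy in((-1,-1),(1,-1),(1,1),(-1,1))]
    cv2.polylines(b,[np.int32([((u-200)*2.5,(v-100)*2.5) for u,v in P])],True,col,1)
c=np.array([.4374,.3453,0]);draw(c,(.034,.024),.155,(0,255,0));draw(c,(.034,.024),.089,(0,255,255));draw(c,(.072,.064),.085,(0,0,255))
c=np.array([.5492,.3038,0]);draw(c,(.048,.048),.055,(255,0,0))
cv2.imwrite("pics/w2c.png",b)
E
```

```text
[0.4385 0.3439 0.2313] [ 0.1886 -3.1359 -0.0004]
```

View pics/w2c.png

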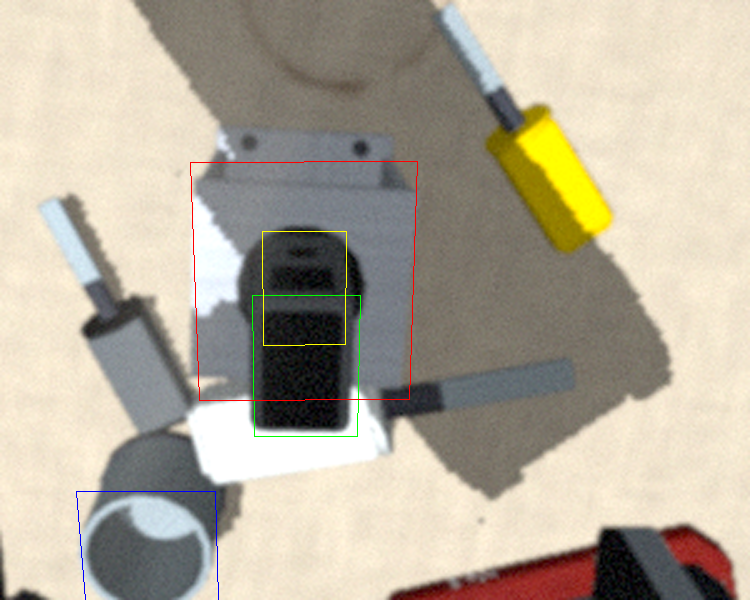

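The look-alikes stood unsupported at the start and have since fallen over. The white one now lies beyond the rack, clear of the pot's mouth. The pot (crop 148,553) is where I first measured it. The handle is centred under the TCP and its sides line up with the tool, so I can descend.

play_rows([
  [[-1, 0, 0, 0.15, 0], [-1, 0, 0, 0.3, 0], [-1, 0, 0, 0.45, 0], [-1, 0, 0, 0.55, 0], [-1, 0, 0, 0.63, 0], [-1, 0, 0, 0.635, 0], [-1, 0, 0, 0.635, 0]],
], grip_force=50)

```text
clock: 3.93
tcp_pos: [0.4382, 0.3435, 0.1038]
orientation: [0.191, -3.134, 0.002]
contact_force: [1.0, -0.6, -0.2]
grip_width: 0.0857
gripper_force: 0.0
```

play_rows([
  [[0, 0, 0, 0, 0], [0.3, 0, 0, 0, 0], [0.5, 0, 0, 0, 0], [1, 0, 0, 0, 0], [1, 0, 0, 0, 0], [1, 0, 0, 0, 0], [1, 0, 0, 0, 0], [1, 0, 0, 0, 0], [1, 0, 0, 0, 0]],
])

```text
clock: 4.68
tcp_pos: [0.4389, 0.3441, 0.105]
orientation: [-0.194, 3.135, 0.001]
contact_force: [-0.3, -1.1, 6.5]
grip_width: 0.0232
gripper_force: 49.7
```

play_rows([
  [[1, 0, 0, -0.05, 0], [1, 0, 0, -0.15, 0], [1, 0, 0, -0.3, 0], [1, 0, 0, -0.45, 0], [1, 0, 0, -0.6, 0], [1, 0, 0, -0.6, 0], [1, 0, 0, -0.6, 0]],
])

```text
clock: 5.27
tcp_pos: [0.4393, 0.3444, 0.2264]
orientation: [-0.194, 3.133, 0.004]
contact_force: [-1.0, 0.3, -2.2]
grip_width: 0.0238
gripper_force: 50.4
```

```bash
python3 - <<'E'
from h import *
np.set_printoptions(precision=4,suppress=True)
o=get_obs();print(o["tcp_pos"],o["grip_width"],R.from_rotvec(o["orientation"]).as_matrix())
w=viewer.grab_frame("wrist");s=viewer.grab_frame("side");p=viewer.grab_frame("top")
save(w,"w3.png");save(s,"s3.png");save(p,"t3.png")
a=cv2.resize(w["pixels"][200:480,180:480,::-1],None,fx=1.8,fy=1.8)
b=cv2.resize(s["pixels"][190:350,200:400,::-1],None,fx=2.5*504/400*.8,fy=504/160*.8) 
b=cv2.resize(s["pixels"][200:350,220:400,::-1],(500,417));a=cv2.resize(a,(300,280))
b=cv2.copyMakeBorder(b,0,0,0,0,0)
c=np.zeros((417,800,3),np.uint8);c[:,:500]=b;c[:280,500:]=a
cv2.imwrite("pics/m3.png",c)
for n,pp in(("w",w),("s",s)):
  for q in viewer.trace(pp,"pot_rim")[:2]: print(n,q["score"],q["rect"])
E
```

```text
[0.4393 0.3444 0.2264] 0.023757020809743998 [[-0.9924 -0.1232  0.0028]
 [-0.1232  0.9924  0.0028]
 [-0.0031  0.0024 -1.    ]]
w 0.74 [1.8, 129.0, 100.7, 194.3]
s 0.77 [246.9, 298.0, 271.1, 343.4]
```

View pics/m3.png

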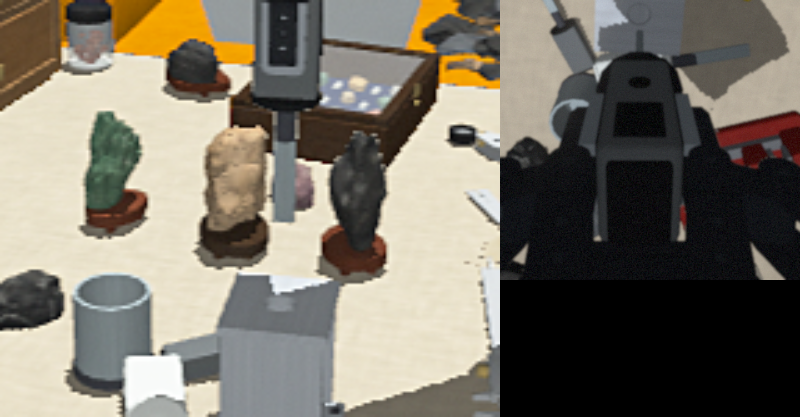

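The probe is held upright and clear of the rack, with its tip at side px (322,280). The rim centre is at side px (260.5,305).

```bash
python3 - <<'E'
from h import *
np.set_printoptions(precision=4,suppress=True)
o=get_obs();s=viewer.grab_frame("side");p=viewer.grab_frame("top")
t=np.array([.4393,.3444,.1364]);print("tip pred side",proj(s,t),"atz",atz(s,322.2,279.9,.1364))
print("pot side",atz(s,220+112.5*.36,200+292*.36,.055))
for q in viewer.trace(p,"pot_rim")[:2]: print(q["score"],q["rect"])
# top: circle fit on pot
a=cv2.cvtColor(p["pixels"],cv2.COLOR_RGB2GRAY)[190:245,215:265];print(proj(p,[.5492,.3038,.055]))
c=cv2.HoughCircles(cv2.resize(a,None,fx=4,fy=4,interpolation=2),cv2.HOUGH_GRADIENT,1,200,param1=80,param2=15,minRadius=30,maxRadius=60);print(c)
if c is not None: print([atz(p,215+x/4-.4,190+y/4-.4,.055) for x,y,_ in c[0]])
# dark stone / stand
for n,pp in(("top",p),("side",s)):
  for t in("specimen_top","low_stand"):
    for q in viewer.trace(pp,t)[:2]:
      m=q["pixels"].astype(np.uint8);print(n,t,round(q["score"],2),q["rect"],cv2.minAreaRect(cv2.findNonZero(m)))
E
```

```text
tip pred side [320.3782 277.8583] atz [0.4351 0.3505 0.1364]
pot side [0.5486 0.3074 0.055 ]
0.94 [229.3, 206.5, 254.1, 226.2]
[238.2271 215.495 ]
[[[100.5 102.5  39.9]]]
[array([0.5497, 0.3005, 0.055 ])]
top specimen_top 0.9 [447.6, 161.3, 469.0, 186.0] ((457.0000305175781, 174.49998474121094), (20.50609588623047, 23.33452033996582), 45.0)
top low_stand 0.45 [443.7, 167.7, 471.3, 193.1] ((453.6999816894531, 182.60000610351562), (24.149534225463867, 17.441329956054688), 26.56505012512207)
side specimen_top 0.71 [277.9, 214.7, 297.4, 227.6] ((288.0, 221.0), (14.0, 18.0), 90.0)
side low_stand 0.43 [277.6, 224.1, 300.0, 234.5] ((291.1589050292969, 230.00961303710938), (6.333429336547852, 21.77443504333496), 83.9909896850586)
```

play_rows([
  [[1, -0.12, -0.06, 0, 0], [1, -0.24, -0.12, 0, 0], [1, -0.36, -0.19, 0, 0], [1, -0.46, -0.24, 0, 0], [1, -0.521, -0.273, 0, 0], [1, -0.521, -0.273, 0, 0], [1, -0.521, -0.273, 0, 0]],
])

```text
clock: 6.45
tcp_pos: [0.5485, 0.3024, 0.2239]
orientation: [0.193, -3.135, 0.0]
contact_force: [-0.4, 0.9, -0.7]
grip_width: 0.0239
gripper_force: 50.3
```

play_rows([
  [[1, 0, 0, 0.1, 0], [1, 0, 0, 0.18, 0], [1, 0, 0, 0.25, 0], [1, 0, 0, 0.3, 0], [1, 0, 0, 0.3, 0], [1, 0, 0, 0.3, 0]],
])

```text
clock: 6.95
tcp_pos: [0.5477, 0.3032, 0.1642]
orientation: [0.196, -3.134, 0.0]
contact_force: [0.9, 0.9, -0.9]
grip_width: 0.0236
gripper_force: 50.3
```

```bash
python3 - <<'E'
from h import *
o=get_obs();print(o["tcp_pos"]);s=viewer.grab_frame("side");save(s,"s4.png")
cv2.imwrite("pics/s4c.png",cv2.resize(s["pixels"][200:350,200:350,::-1],(600,600),interpolation=2))
E
```

```text
[0.54771203 0.30317511 0.164213  ]
```

View pics/s4c.png

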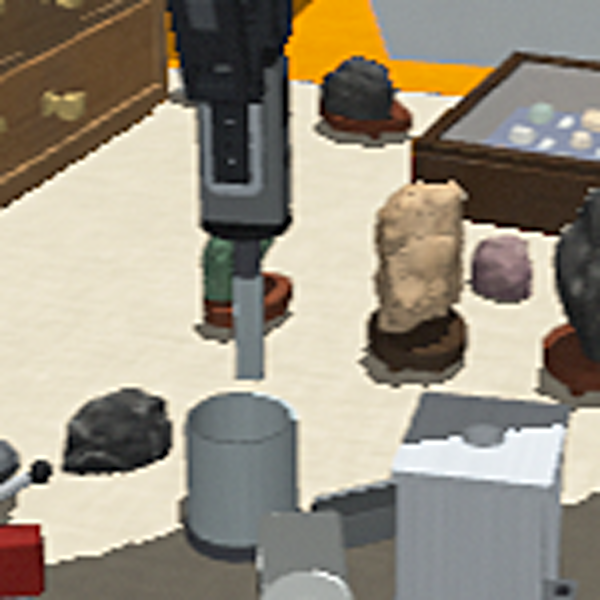

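The tip (crop 249,378) is over the mouth, about 3–4 mm to the −x side of its centre (242,417). I correct that and lower.

play_rows([
  [[1, -0.015, 0, 0, 0], [1, -0.015, 0, 0.05, 0], [1, -0.015, 0, 0.1, 0], [1, -0.015, 0, 0.16, 0], [1, -0.015, 0, 0.21, 0], [1, -0.015, 0, 0.26, 0], [1, -0.015, 0, 0.265, 0], [1, -0.015, 0, 0.265, 0], [1, -0.015, 0, 0.265, 0], [1, -0.015, 0, 0.265, 0], [1, -0.015, 0, 0.265, 0], [1, -0.015, 0, 0.265, 0]],
])

```text
clock: 8.0
tcp_pos: [0.552, 0.303, 0.1119]
orientation: [-0.194, 3.135, 0.001]
contact_force: [0.3, -0.2, -1.2]
grip_width: 0.0236
gripper_force: 50.3
```

play_rows([
  [[1, 0, 0, 0, 0], [1, 0, 0, 0, 0], [1, 0, 0, 0, 0], [1, 0, 0, 0, 0], [1, 0, 0, 0, 0], [1, 0, 0, 0, 0], [1, 0, 0, 0, 0], [1, 0, 0, 0, 0], [1, 0, 0, 0, 0], [1, 0, 0, 0, 0]],
])

```text
clock: 8.83
tcp_pos: [0.5517, 0.3028, 0.1113]
orientation: [0.194, -3.136, 0.0]
contact_force: [-0.1, 0.5, -2.0]
grip_width: 0.0237
gripper_force: 50.3
```

play_rows([
  [[1, 0, 0, -0.1, 0], [1, 0, 0, -0.25, 0], [1, 0, 0, -0.4, 0], [1, 0, 0, -0.55, 0], [1, 0, 0, -0.7, 0], [1, 0, 0, -0.76, 0], [1, 0, 0, -0.76, 0], [1, 0, 0, -0.76, 0]],
])

```text
clock: 9.5
tcp_pos: [0.5515, 0.3028, 0.2628]
orientation: [0.194, -3.136, -0.0]
contact_force: [-0.2, -0.7, -1.1]
grip_width: 0.0234
gripper_force: 50.3
```

play_rows([
  [[1, -0.03, -0.12, 0, 0], [1, -0.05, -0.28, 0, 0], [1, -0.08, -0.44, 0, 0], [1, -0.11, -0.6, 0, 0], [1, -0.14, -0.76, 0, 0], [1, -0.147, -0.83, 0, 0]],
])

```text
clock: 10.0
tcp_pos: [0.6015, 0.1354, 0.2605]
orientation: [0.185, -3.132, 0.006]
contact_force: [1.0, -0.7, -0.8]
grip_width: 0.024
gripper_force: 50.3
```

play_rows([
  [[1, -0.03, -0.14, 0, 0], [1, -0.05, -0.29, 0, 0], [1, -0.08, -0.44, 0, 0], [1, -0.11, -0.6, 0, 0], [1, -0.14, -0.76, 0, 0], [1, -0.147, -0.83, 0, 0]],
])

```text
clock: 10.5
tcp_pos: [0.6506, -0.0249, 0.2607]
orientation: [0.186, -3.133, 0.005]
contact_force: [-0.4, -0.8, -1.1]
grip_width: 0.0236
gripper_force: 50.3
```

play_rows([
  [[1, -0.03, -0.14, 0, 0], [1, -0.05, -0.29, 0, 0], [1, -0.08, -0.44, 0, 0], [1, -0.11, -0.6, 0, 0], [1, -0.14, -0.74, 0, 0], [1, -0.147, -0.83, 0, 0], [1, -0.147, -0.83, 0, 0], [1, -0.147, -0.83, 0, 0], [1, -0.147, -0.83, 0, 0]],
])

```text
clock: 11.25
tcp_pos: [0.7003, -0.1784, 0.2615]
orientation: [0.196, -3.133, -0.003]
contact_force: [-0.7, 2.1, -0.8]
grip_width: 0.0233
gripper_force: 50.3
```

```bash
python3 - <<'E'
from h import *
np.set_printoptions(precision=4,suppress=True)
o=get_obs();print(o["tcp_pos"],o["orientation"],o["joints"])
w=viewer.grab_frame("wrist");save(w,"w5.png");s=viewer.grab_frame("side");save(s,"s5.png")
for n,pp in(("w",w),("s",s)):
  for t in("specimen_top","low_stand"):
    for q in viewer.trace(pp,t)[:2]:
      m=q["pixels"].astype(np.uint8);print(n,t,round(q["score"],2),q["rect"],cv2.minAreaRect(cv2.findNonZero(m)));
a=w["pixels"][0:300,170:470,::-1];b=s["pixels"][150:250,230:330,::-1]
c=np.hstack([cv2.resize(np.clip(a*1.4,0,255).astype(np.uint8),(480,480),interpolation=2),cv2.resize(b,(320,320),interpolation=2) if 0 else cv2.copyMakeBorder(cv2.resize(b,(320,320),interpolation=2),0,160,0,0,0)])
cv2.imwrite("pics/m5.png",c)
E
```

```text
[ 0.7003 -0.1784  0.2615] [ 0.1964 -3.1331 -0.0032] [ 0.0211  0.5438  0.2225  1.3989 -0.1235  1.2152  1.9518]
w specimen_top 0.83 [287.5, 95.7, 338.4, 158.3] ((315.8219299316406, 126.1917724609375), (54.30709457397461, 58.28649139404297), 69.44395446777344)
w low_stand 0.59 [277.6, 81.2, 342.2, 158.5] ((310.3349304199219, 119.20285034179688), (57.79150390625, 68.37852478027344), 60.945396423339844)
s specimen_top 0.72 [279.0, 215.3, 298.1, 229.5] ((288.0, 221.5), (15.0, 18.0), 90.0)
```

View pics/m5.png

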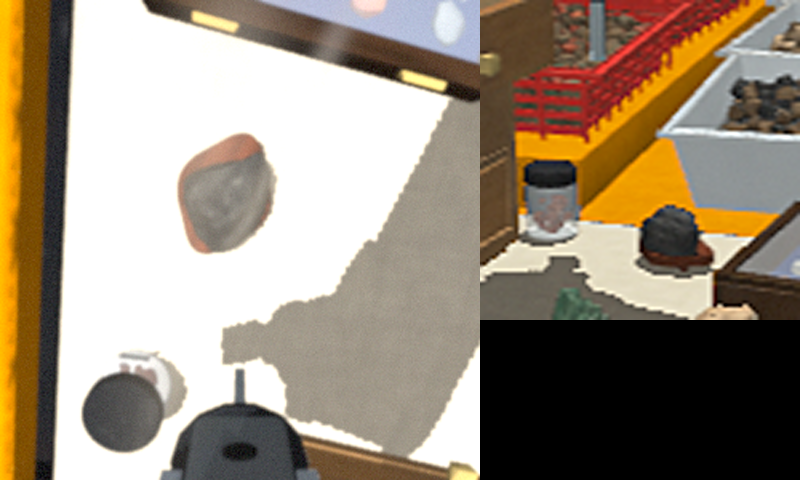

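```bash
cat > fit.py <<'E'
from h import *
from scipy.optimize import least_squares
np.set_printoptions(precision=4,suppress=True)
def run(w,o,box,tag):
    x0,y0,x1,y1=box;im=w["pixels"][y0:y1,x0:x1].astype(int)
    r_,g,b=im[...,0],im[...,1],im[...,2]
    brown=((r_-b)>0.28*r_)&(r_<225)&(r_>40)
    dark=(im.max(2)<125)
    un=((brown|dark)).astype(np.uint8)
    un=cv2.morphologyEx(un,cv2.MORPH_OPEN,np.ones((3,3),np.uint8))
    n,l,st,_=cv2.connectedComponentsWithStats(un);k=1+np.argmax(st[1:,4]);un=(l==k).astype(np.uint8)
    cn=max(cv2.findContours(un,cv2.RETR_EXTERNAL,cv2.CHAIN_APPROX_NONE)[0],key=len)[:,0]
    bd=cv2.dilate((brown&(un>0)).astype(np.uint8),np.ones((3,3)))
    core=cv2.erode(un,np.ones((3,3)))
    # contour point counts as stand if inner neighbourhood is mostly brown
    frac=cv2.blur((brown&(un>0)).astype(float),(5,5))/np.maximum(cv2.blur(un.astype(float),(5,5)),1e-6)
    br=np.array([frac[y,x]>.6 for x,y in cn])
    print(tag,"area",un.sum(),"brown contour",br.sum(),"of",len(cn))
    v=(im*1).astype(np.uint8)[:,:,::-1].copy()
    for (x,y),t in zip(cn,br): v[y,x]=(0,255,0) if t else (255,0,255)
    cv2.imwrite("pics/fit_%s.png"%tag,cv2.resize(v,None,fx=5,fy=5,interpolation=0))
    P=np.array([atz(w,x0+x,y0+y,.014,o)[:2] for (x,y) in cn[br]])
    S=np.array([atz(w,x0+x,y0+y,.035,o)[:2] for (x,y) in cn[~br]])
    return P,S
def fit(P):
    best=None
    for a0 in np.radians(np.arange(0,180,30)):
        def f(q):
            d=P-q[:2];c,s=np.cos(q[2]),np.sin(q[2]);e=np.hypot((d[:,0]*c+d[:,1]*s)/.0365,(-d[:,0]*s+d[:,1]*c)/.028)
            return (e-1)*.032*1000
        z=least_squares(f,[*P.mean(0),a0],loss="soft_l1")
        print("  ",z.x[:2],np.degrees(z.x[2])%180,"cost",z.cost.round(1),"rms",np.sqrt(np.mean(f(z.x)**2)).round(2))
E
python3 - <<'E'
from fit import *
o=get_obs();w=viewer.grab_frame("wrist")
P,S=run(w,o,(265,70,360,170),"w");fit(P)
print(S.min(0),S.max(0))
p=viewer.grab_frame("top");d=dict(p);d["pixels"]=cv2.imread("pics/top0.png")[:,:,::-1]
P2,S2=run(d,None,(435,150,480,200),"t");fit(P2)
a=cv2.imread("pics/fit_w.png");b=cv2.imread("pics/fit_t.png")
h=500;a=cv2.resize(a,(475,500));b=cv2.resize(b,(315,350));b=cv2.copyMakeBorder(b,0,150,0,0,0);cv2.imwrite("pics/m6.png",np.hstack([a,b]))
E
```

```text
w area 3231 brown contour 121 of 194
   [ 0.6432 -0.1907] 179.07909779257832 cost 135.4 rms 2.31
   [ 0.6432 -0.1907] 179.07903440426617 cost 135.4 rms 2.31
   [ 0.6432 -0.1907] 179.07853853744336 cost 135.4 rms 2.31
   [ 0.6396 -0.1896] 145.0148934690036 cost 157.1 rms 2.62
   [ 0.6396 -0.1896] 145.01540463551265 cost 157.1 rms 2.62
   [ 0.6396 -0.1896] 145.01835299223004 cost 157.1 rms 2.62
[ 0.614  -0.2174] [ 0.6697 -0.1683]
t area 548 brown contour 15 of 72
   [ 0.6363 -0.1854] 127.97315196515599 cost 3.2 rms 0.73
   [ 0.6363 -0.1854] 127.97424537586132 cost 3.2 rms 0.73
   [ 0.6363 -0.1854] 127.97488691563257 cost 3.2 rms 0.73
   [ 0.6363 -0.1854] 127.97660325647655 cost 3.2 rms 0.73
   [ 0.6363 -0.1854] 127.97506951510337 cost 3.2 rms 0.73
   [ 0.6363 -0.1854] 127.97491815328738 cost 3.2 rms 0.73
```

View pics/m6.png

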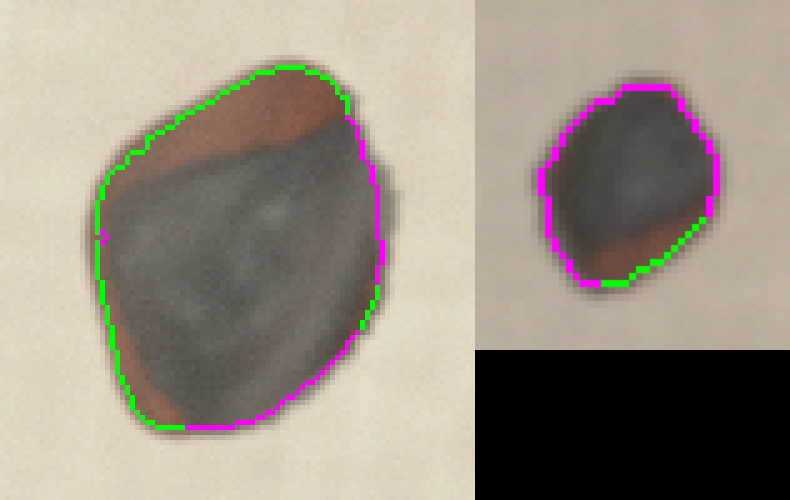

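The stand shows along its −x and −y edges and a little at +y. Its long axis seems to run up and to the right, roughly (320,70)→(150,428), but the ellipse fits disagree. I'll check with moments and a view from the other side.

play_rows([
  [[1, 0.05, 0, 0, -0.079], [1, 0.1, 0, 0, -0.158], [1, 0.2, 0, 0, -0.237], [1, 0.3, 0, 0, -0.316], [1, 0.4, 0, 0, -0.395], [1, 0.5, 0, 0, -0.474], [1, 0.55, 0, 0, -0.553], [1, 0.55, 0, 0, -0.632], [1, 0.55, 0, 0, -0.711], [1, 0.55, 0, 0, -0.79], [1, 0.55, 0, 0, -0.86], [1, 0.55, 0, 0, -0.93]],
])

```text
clock: 12.65
tcp_pos: [0.5902, -0.1924, 0.259]
orientation: [2.056, -2.359, -0.014]
contact_force: [-0.0, 0.4, -3.6]
grip_width: 0.0233
gripper_force: 50.3
```

play_rows([
  [[1, 0, 0, 0, -0.07], [1, 0, 0, 0, -0.14], [1, 0, 0, 0, -0.22], [1, 0, 0, 0, -0.29], [1, 0, 0, 0, -0.36], [1, 0, 0, 0, -0.43], [1, 0, 0, 0, -0.5], [1, 0, 0, 0, -0.57], [1, 0, 0, 0, -0.64], [1, 0, 0, 0, -0.7], [1, 0, 0, 0, -0.77], [1, 0, 0, 0, -0.77]],
])

```text
clock: 13.65
tcp_pos: [0.5776, -0.0845, 0.1636]
orientation: [2.695, -1.336, 0.189]
contact_force: [0.7, 0.0, -1.9]
grip_width: 0.0236
gripper_force: 50.3
```

play_rows([
  [[1, 0, 0, 0, 0], [1, 0, 0, 0, 0], [1, 0, 0, 0, 0]],
])

```text
clock: 13.9
tcp_pos: [0.5783, -0.0858, 0.1645]
orientation: [2.692, -1.343, 0.188]
contact_force: [0.3, 0.6, -1.0]
grip_width: 0.0237
gripper_force: 50.3
```

```bash
python3 - <<'E'
from h import *
o=get_obs();print(o["tcp_pos"],R.from_rotvec(o["orientation"]).as_matrix()[:,0],o["joints"])
w=viewer.grab_frame("wrist");save(w,"w7.png");print(proj(w,[.636,-.185,.03],o))
for t in("specimen_top","low_stand"):
    for q in viewer.trace(w,t)[:2]: print(t,round(q["score"],2),q["rect"])
E
```

```text
[ 0.5782759  -0.08579567  0.16448305] [ 0.59704475 -0.78454953  0.16739055] [ 0.88304548  0.84015878 -1.40812756  1.84176167  1.03925315  1.35689859
  2.95836187]
[326.35268004  84.98423393]
specimen_top 0.82 [292.7, 33.1, 358.8, 118.6]
low_stand 0.68 [292.1, 25.5, 369.8, 122.9]
```

The turn ran joint 7 into its limit and dragged the arm off its pose; nothing was touched. I turn back the other way and lift.

play_rows([
  [[1, 0, 0, -0.05, 0.07], [1, 0, 0, -0.1, 0.14], [1, 0, 0, -0.1, 0.22], [1, 0, 0, -0.1, 0.3], [1, 0, 0, -0.1, 0.37], [1, 0, 0, -0.1, 0.45], [1, 0, 0, -0.1, 0.53], [1, 0, 0, -0.1, 0.6]],
])

```text
clock: 14.72
tcp_pos: [0.5769, -0.082, 0.1842]
orientation: [1.822, -2.476, 0.26]
contact_force: [0.3, 0.5, -1.4]
grip_width: 0.0233
gripper_force: 50.2
```

```bash
python3 - <<'E'
from h import *
o=get_obs();print(o["tcp_pos"],R.from_rotvec(o["orientation"]).as_matrix().round(3),o["joints"],o["grip_width"])
E
```

```text
[ 0.5769365  -0.08200343  0.18421653] [[-0.301 -0.952  0.055]
 [-0.942  0.289 -0.168]
 [ 0.145 -0.102 -0.984]] [ 0.84248479  0.70288734 -1.28817235  1.83067229  0.90591244  1.26122808
  2.09482866] 0.02330219373214019
```

```bash
python3 - <<'E'
from h import *
for v in([.196,-3.133,-.003],[2.056,-2.359,-.014],[2.695,-1.336,.189],[2.692,-1.343,.188],[1.822,-2.476,.26]):
    print(R.from_rotvec(v).as_matrix()[:,2].round(3))
E
```

```text
[-0.003  0.002 -1.   ]
[-0.015 -0.001 -1.   ]
[ 0.055 -0.169 -0.984]
[ 0.054 -0.169 -0.984]
[ 0.054 -0.169 -0.984]
```

play_rows([
  [[1, 0, 0, -0.1, 0.07], [1, 0, 0, -0.2, 0.14], [1, 0, 0, -0.3, 0.2], [1, 0, 0, -0.3, 0.2], [1, 0, 0, -0.3, 0.2]],
])

```text
clock: 15.13
tcp_pos: [0.574, -0.0714, 0.2441]
orientation: [1.436, -2.748, 0.275]
contact_force: [-0.4, 0.6, -1.8]
grip_width: 0.0236
gripper_force: 50.3
```

```bash
python3 - <<'E'
from h import *
o=get_obs();print(o["tcp_pos"],R.from_rotvec(o["orientation"]).as_matrix().round(3),o["joints"],o["grip_width"])
s=viewer.grab_frame("side");save(s,"s8.png")
E
```

```text
[ 0.57403993 -0.07143725  0.24407635] [[-0.574 -0.817  0.057]
 [-0.812  0.559 -0.169]
 [ 0.107 -0.143 -0.984]] [ 0.84745094  0.59910812 -1.29476212  1.77895776  0.7883337   1.30005698
  1.86765743] 0.02360247353798725
```

View pics/s8.png

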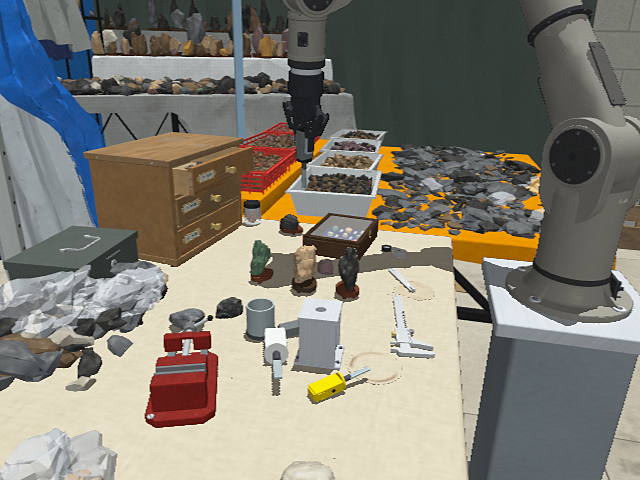

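```bash
cat > kin.py <<'E'
from h import *
from scipy.optimize import least_squares
import itertools
np.set_printoptions(precision=4,suppress=True)
D=[([-1.2261,.4778,.0224,1.5565,-.0115,1.1093,-.0831],[.2951,.6064,.2303],[-.7051,-3.0612,.0029]),
([.0211,.5438,.2225,1.3989,-.1235,1.2152,1.9518],[.7003,-.1784,.2615],[.1964,-3.1331,-.0032]),
([.88304548,.84015878,-1.40812756,1.84176167,1.03925315,1.35689859,2.95836187],[.57828,-.0858,.16448],[2.692,-1.343,.188]),
([.84248479,.70288734,-1.28817235,1.83067229,.90591244,1.26122808,2.09482866],[.5769,-.0820,.1842],[1.822,-2.476,.26]),
([.84745094,.59910812,-1.29476212,1.77895776,.7883337,1.30005698,1.86765743],[.57404,-.07144,.24408],[1.436,-2.748,.275])]
def T(ax=None,q=0,t=(0,0,0)):
    M=np.eye(4);M[:3,3]=t
    c,s=np.cos(q),np.sin(q)
    if ax=='z': M[:2,:2]=[[c,-s],[s,c]]
    if ax=='y': M[0,0]=M[2,2]=c;M[0,2]=s;M[2,0]=-s
    return M
def fk(q,p,s):
    o1,o3,o5,o7,h,a,L1,e,L2,w,L3,b1,b2=p
    return T('z',s[0]*q[0]+o1)@T('y',q[1],(a,0,h))@T('z',s[1]*q[2]+o3,(e,b1,L1))@T('y',q[3])@T('z',s[2]*q[4]+o5,(w,b2,L2))@T('y',q[5])@T('z',s[3]*q[6]+o7,(0,0,L3))
def res(p,s,D=D):
    o=[]
    for q,x,v in D:
        M=fk(q,p,s);o+=list(10*(M[:3,3]-x));o+=list((M[:3,:3]-R.from_rotvec(v).as_matrix()).ravel())
    return np.array(o)
if __name__=="__main__":
    out=[]
    for s in itertools.product((1,-1),repeat=4):
        for o1 in(0,2.3):
          for o7 in (0,1.57,3.14,-1.57):
            z=least_squares(res,[o1,0,0,o7,.35,0,.4,0,.4,0,.25,0,0],args=(s,));out.append((z.cost,s,z.x))
    out.sort(key=lambda t:t[0])
    for c,s,x in out[:4]: print(c,s,x)
    import pickle;pickle.dump(out[0],open("kin.pkl","wb"))
E
python3 kin.py
```

```text
1.10786095225058e-06 (-1, -1, -1, -1) [-0.001   0.0001 -0.      1.5699  0.2871 -0.0001  0.5416  0.      0.4726
 -0.0003  0.3271 -0.0303 -0.0313]
1.1078609522506307e-06 (-1, -1, -1, -1) [-0.001   0.0001 -0.      1.5699  0.2871 -0.0001  0.5416  0.      0.4726
 -0.0003  0.3271 -0.0303 -0.0313]
1.1078609522507559e-06 (-1, -1, -1, -1) [-0.001   0.0001 -0.      1.5699  0.2871 -0.0001  0.5416  0.      0.4726
 -0.0003  0.3271 -0.0303 -0.0313]
1.1078609522512675e-06 (-1, -1, -1, -1) [-0.001   0.0001 -0.      1.5699  0.2871 -0.0001  0.5416  0.      0.4726
 -0.0003  0.3271 -0.0303 -0.0313]
```

```bash
cat > sim.py <<'E'
from kin import *
import pickle
_,S,P=pickle.load(open("kin.pkl","rb"))
LO=np.array([-2.96,-.34,-1.41,.24,-1.37,.17,-2.96]);HI=np.array([2.96,2.1,1.46,2.44,4.51,1.92,2.96])
V=np.array([2.39,2.39,3.14,3.14,3.14,3.14,3.14])*.7/12
def F(q): return fk(q,P,S)
def err(q,G,wr):
    M=F(q);return np.r_[G[:3,3]-M[:3,3],wr*R.from_matrix(G[:3,:3]@M[:3,:3].T).as_rotvec()]
def jac(q,wr):
    J=np.zeros((6,7));M=F(q)
    for i in range(7):
        d=q.copy();d[i]+=1e-5;N=F(d);J[:3,i]=(N[:3,3]-M[:3,3])/1e-5;J[3:,i]=wr*R.from_matrix(N[:3,:3]@M[:3,:3].T).as_rotvec()/1e-5
    return J
def ik(q,G,wr,lam,n):
    for _ in range(n):
        J=jac(q,wr);e=err(q,G,wr);q=np.clip(q+J.T@np.linalg.solve(J@J.T+lam**2*np.eye(6),e),LO+.002,HI-.002)
    return q
def call(q,G0,rows,wr,lam,n,rebase=False):
    """G0 commanded pose at start; returns q, and last commanded target (rate limited)"""
    cur=G0.copy()
    for dx,dy,dz,tz in rows:
        G=G0@T('z',tz*np.pi/2,np.array([dx,dy,dz])*.2)
        d=G[:3,3]-cur[:3,3];L=np.linalg.norm(d);d*=min(1,.0417/max(L,1e-9))
        rv=R.from_matrix(G[:3,:3]@cur[:3,:3].T).as_rotvec();a=np.linalg.norm(rv);rv*=min(1,.125/max(a,1e-9))
        C=np.eye(4);C[:3,:3]=R.from_rotvec(rv).as_matrix()@cur[:3,:3];C[:3,3]=cur[:3,3]+d
        qn=ik(q,C,wr,lam,n);st=qn-q;k=min(1,(V/np.maximum(abs(st),1e-9)).min());q=q+k*st
        cur=F(q) # reached
    return q,cur
def show(q):
    M=F(q);return M[:3,3].round(3),M[:3,2].round(3),q.round(2)
E
cat > t.py <<'E'
from sim import *
q0=np.array(D[1][0]);
r1=[(x,0,0,t) for x,t in zip([.05,.1,.2,.3,.4,.5]+[.55]*6,[-.079,-.158,-.237,-.316,-.395,-.474,-.553,-.632,-.711,-.79,-.86,-.93])]
r2=[(0,0,0,t) for t in[-.07,-.14,-.22,-.29,-.36,-.43,-.5,-.57,-.64,-.7,-.77,-.77]]
print("want",[.5902,-.1924,.259],"then",D[2][1],R.from_rotvec(D[2][2]).as_matrix()[:,2],D[2][0])
for wr in(.1,.3,1):
  for lam in(.01,.1):
    for n in(2,20):
      try:
        q,c=call(q0,F(q0),r1,wr,lam,n);a=show(q)[0];q,c=call(q,c,r2,wr,lam,n);print(wr,lam,n,a,*show(q))
      except Exception as e: print(wr,lam,n,e)
E
time python3 t.py
```

```text
want [0.5902, -0.1924, 0.259] then [0.57828, -0.0858, 0.16448] [ 0.0544 -0.1688 -0.9842] [0.88304548, 0.84015878, -1.40812756, 1.84176167, 1.03925315, 1.35689859, 2.95836187]
0.1 0.01 2 [ 0.591 -0.192  0.262] [ 0.591 -0.192  0.262] [-0.001 -0.006 -1.   ] [ 0.72  0.45 -0.69  1.62  0.31  1.19  2.96]
0.1 0.01 20 [ 0.591 -0.192  0.259] [ 0.584 -0.21   0.246] [-0.13  -0.09  -0.987] [ 1.    0.86 -1.41  1.55  0.87  1.62  2.96]
0.1 0.1 2 [ 0.591 -0.192  0.262] [ 0.591 -0.191  0.261] [ 0.012 -0.318 -0.948] [ 0.19  0.34 -0.19  1.73  0.44  1.1   2.96]
0.1 0.1 20 [ 0.591 -0.192  0.262] [ 0.588 -0.201  0.254] [-0.051 -0.208 -0.977] [ 0.98  0.79 -1.41  1.62  0.95  1.57  2.96]
0.3 0.01 2 [ 0.591 -0.192  0.262] [ 0.591 -0.192  0.262] [-0.001  0.001 -1.   ] [ 0.73  0.45 -0.7   1.62  0.31  1.19  2.96]
0.3 0.01 20 [ 0.591 -0.191  0.259] [ 0.584 -0.21   0.246] [-0.131 -0.089 -0.987] [ 1.    0.86 -1.41  1.54  0.87  1.62  2.96]
0.3 0.1 2 [ 0.592 -0.19   0.262] [ 0.592 -0.189  0.261] [ 0.002 -0.077 -0.997] [ 0.61  0.41 -0.59  1.65  0.33  1.16  2.96]
0.3 0.1 20 [ 0.591 -0.191  0.26 ] [ 0.585 -0.207  0.247] [-0.117 -0.107 -0.987] [ 1.    0.85 -1.41  1.56  0.88  1.61  2.96]
1 0.01 2 [ 0.591 -0.192  0.262] [ 0.591 -0.192  0.262] [-0.001  0.002 -1.   ] [ 0.73  0.45 -0.7   1.62  0.31  1.19  2.96]
1 0.01 20 [ 0.591 -0.191  0.259] [ 0.584 -0.21   0.246] [-0.131 -0.089 -0.987] [ 1.    0.86 -1.41  1.54  0.87  1.62  2.96]
1 0.1 2 [ 0.592 -0.19   0.262] [ 0.592 -0.188  0.261] [-0.001 -0.006 -1.   ] [ 0.71  0.45 -0.69  1.62  0.31  1.18  2.96]
1 0.1 20 [ 0.591 -0.191  0.259] [ 0.584 -0.208  0.245] [-0.129 -0.09  -0.988] [ 1.    0.86 -1.41  1.55  0.87  1.62  2.96]
real	0m1.886s
user	0m2.446s
sys	0m0.032s
```

```bash
cat >> sim.py <<'E'
def ikb(q,G,wr,lam,n):
    # bounded step QP per iteration (active set via lsq_linear)
    from scipy.optimize import lsq_linear
    for _ in range(n):
        J=jac(q,wr);e=err(q,G,wr)
        z=lsq_linear(np.vstack([J,lam*np.eye(7)]),np.r_[e,np.zeros(7)],bounds=(np.minimum(LO+.002-q,-1e-9),np.maximum(HI-.002-q,1e-9)))
        q=q+z.x
    return q
E
cat > t2.py <<'E'
import sim
from sim import *
exec(open("t.py").read().split("print(\"want\"")[0].replace("from sim import *",""))
sim.ik=ikb
for wr in(.05,.2,.5,1,3):
  for lam in(.01,.1):
    for n in(1,8):
        q,c=call(q0,F(q0),r1,wr,lam,n);a=show(q)[0];q,c=call(q,c,r2,wr,lam,n);print(wr,lam,n,a,*show(q))
E
time timeout 200 python3 t2.py
```

```text
0.05 0.01 1 [ 0.592 -0.193  0.266] [ 0.592 -0.192  0.265] [ 0.049 -0.318 -0.947] [ 0.97  0.72 -1.41  1.7   1.03  1.5   2.96]
0.05 0.01 8 [ 0.59  -0.191  0.257] [ 0.59  -0.19   0.257] [ 0.027 -0.273 -0.962] [ 0.98  0.74 -1.41  1.69  1.    1.5   2.96]
0.05 0.1 1 [ 0.591 -0.192  0.262] [ 0.591 -0.192  0.262] [-0.179 -0.208 -0.962] [0.   0.44 0.13 1.58 0.18 1.29 2.51]
0.05 0.1 8 [ 0.591 -0.192  0.262] [ 0.591 -0.192  0.261] [ 0.088 -0.467 -0.88 ] [ 0.24  0.33 -0.34  1.82  0.7   1.08  2.96]
0.2 0.01 1 [ 0.593 -0.193  0.268] [ 0.594 -0.187  0.262] [ 0.055 -0.275 -0.96 ] [ 0.99  0.72 -1.41  1.7   1.    1.47  2.96]
0.2 0.01 8 [ 0.59  -0.191  0.257] [ 0.59  -0.184  0.251] [ 0.031 -0.27  -0.962] [ 0.98  0.75 -1.41  1.7   1.    1.49  2.96]
0.2 0.1 1 [ 0.592 -0.188  0.262] [ 0.593 -0.182  0.258] [ 0.071 -0.397 -0.915] [ 0.49  0.38 -0.65  1.77  0.72  1.14  2.96]
0.2 0.1 8 [ 0.591 -0.19   0.259] [ 0.591 -0.184  0.253] [ 0.038 -0.294 -0.955] [ 0.97  0.74 -1.41  1.71  1.02  1.5   2.96]
0.5 0.01 1 [ 0.593 -0.193  0.268] [ 0.594 -0.14   0.223] [ 0.076 -0.23  -0.97 ] [ 0.94  0.76 -1.41  1.77  1.01  1.4
[... 667 characters left out ...]
 [ 0.048 -0.055 -0.997] [ 0.7   0.96 -1.41  1.98  1.12  1.24  2.96]
1 0.1 8 [ 0.59  -0.191  0.257] [0.51  0.043 0.059] [ 0.018 -0.04  -0.999] [ 0.74  0.99 -1.41  2.03  1.13  1.23  2.96]
3 0.01 1 [ 0.593 -0.193  0.268] [0.499 0.087 0.047] [ 0.019  0.001 -1.   ] [ 0.68  1.02 -1.41  2.05  1.14  1.19  2.96]
3 0.01 8 [ 0.59  -0.191  0.257] [0.473 0.078 0.031] [-0.017  0.    -1.   ] [ 0.7   1.04 -1.41  2.09  1.14  1.19  2.96]
3 0.1 1 [ 0.601 -0.168  0.263] [0.495 0.107 0.047] [ 0.017  0.001 -1.   ] [ 0.64  1.02 -1.41  2.05  1.14  1.19  2.96]
3 0.1 8 [ 0.59  -0.191  0.257] [0.472 0.079 0.031] [-0.016  0.    -1.   ] [ 0.7   1.04 -1.41  2.09  1.15  1.19  2.96]
real	0m2.538s
user	0m3.064s
sys	0m0.052s
```

```bash
cat > t3.py <<'E'
import sim
from sim import *
exec(open("t.py").read().split("print(\"want\"")[0].replace("from sim import *",""))
sim.ik=ikb
for wr in(.6,.65,.7):
  for n in(1,3,8):
    q,c=call(q0,F(q0),r1,wr,.02,n);a=show(q)[0];q,c=call(q,c,r2,wr,.02,n);print(wr,n,a,*show(q))
qc=np.array(D[4][0]);rng=np.random.default_rng(0);out=[]
M0=F(qc);yaw=M0[:3,:3]
import time;t0=time.time()
while time.time()-t0<150:
    q=qc.copy();c=F(q);seq=[];ok=True
    for k in range(rng.integers(1,4)):
        d=rng.uniform(-1,1,3)*rng.integers(0,2,3);tz=rng.choice([0,0,rng.uniform(-1,1)])
        wd=np.round(d,1);tz=round(tz,1)
        ld=F(q)[:3,:3].T@wd  # world shift
        ld=np.clip(np.round(ld,2),-1,1)
        rows=[(*(ld*f),tz*f) for f in np.minimum(1,np.arange(1,13)/10)]
        for rr in (rows[:6],):pass
        q,c=call(q,c,rows,.65,.02,1);seq.append((*ld,tz));p=c[:3,3]
        el=(T('z',S[0]*q[0]+P[0])@T('y',q[1],(P[5],0,P[4]))@np.array([0,0,P[6],1]))[:3]
        if not(.23<p[2]<.65 and -.25<p[1]<.5 and .2<p[0]<.72 and el[2]>.3): ok=False;break
    if ok:
        h=np.hypot(c[0,2],c[1,2])
        out.append((h,seq,q,c[:3,3]))
out.sort(key=lambda t:t[0])
print(len(out))
for h,s,q,p in out[:8]: print(np.degrees(h).round(1),s,p,q)
E
python3 t3.py
```

```text
0.6 1 [ 0.593 -0.192  0.268] [ 0.589 -0.089  0.181] [ 0.082 -0.177 -0.981] [ 0.89  0.81 -1.41  1.83  1.04  1.35  2.96]
0.6 3 [ 0.59  -0.191  0.257] [ 0.576 -0.082  0.163] [ 0.055 -0.173 -0.983] [ 0.88  0.84 -1.41  1.85  1.04  1.36  2.96]
0.6 8 [ 0.59  -0.191  0.257] [ 0.576 -0.082  0.163] [ 0.055 -0.173 -0.983] [ 0.88  0.84 -1.41  1.85  1.04  1.36  2.96]
0.65 1 [ 0.593 -0.192  0.268] [ 0.584 -0.066  0.162] [ 0.081 -0.152 -0.985] [ 0.86  0.84 -1.41  1.85  1.05  1.32  2.96]
0.65 3 [ 0.59  -0.191  0.257] [ 0.569 -0.059  0.143] [ 0.053 -0.148 -0.988] [ 0.85  0.86 -1.41  1.88  1.05  1.33  2.96]
0.65 8 [ 0.59  -0.191  0.257] [ 0.568 -0.059  0.143] [ 0.053 -0.148 -0.988] [ 0.85  0.86 -1.41  1.88  1.05  1.33  2.96]
0.7 1 [ 0.593 -0.192  0.268] [ 0.578 -0.045  0.146] [ 0.079 -0.13  -0.988] [ 0.84  0.86 -1.41  1.88  1.06  1.3   2.96]
0.7 3 [ 0.59  -0.191  0.257] [ 0.56  -0.038  0.125] [ 0.05  -0.125 -0.991] [ 0.83  0.89 -1.41  1.91  1.07  1.31  2.96]
0.7 8 [ 0.59  -0.191  0.257] [ 0.56  -0.038  0.125] [ 0.05  -0.125 -0.991] [ 0.83  0.89 -1.41  1.91  1.07  1.31  2.96]
4676
9.2 [(np.float64(0.07
[... 1612 characters left out ...]
.2476 -0.0783  0.2624] [ 0.1846 -0.338  -0.252   2.3756  0.0982  1.0814  1.1784]
9.7 [(np.float64(0.22), np.float64(0.02), np.float64(-1.0), np.float64(0.0)), (np.float64(0.57), np.float64(0.82), np.float64(-0.06), np.float64(0.4)), (np.float64(0.66), np.float64(0.23), np.float64(-0.04), np.float64(0.0))] [ 0.2976 -0.0736  0.4372] [ 0.3251 -0.338  -0.3171  1.9827  0.0647  1.4533  1.9201]
9.7 [(np.float64(0.62), np.float64(0.76), np.float64(-0.45), np.float64(0.0)), (np.float64(0.58), np.float64(0.39), np.float64(-0.91), np.float64(0.0)), (np.float64(0.4), np.float64(-0.28), np.float64(0.08), np.float64(0.0))] [ 0.2997 -0.1932  0.4669] [ 0.3862 -0.2866 -0.0943  1.8955  0.1248  1.4519  2.8167]
```

```bash
cat > t4.py <<'E'
import sim,sys,time
from sim import *
sim.ik=ikb
W,LM,N=.6,.02,2
def step(q,G):  # one row toward G
    return call(q,F(q),[tuple(0 for _ in range(4))],W,LM,N) 
def run(q,dw,turn,nr):
    """world shift dw (m) and turn (rad about tool z) in calls of 12 rows, nr rows in all, rebased each call; returns q,min z"""
    zmin=9;c=F(q);calls=[]
    ncall=int(np.ceil(nr/12))
    for k in range(ncall):
        ld=np.round((c[:3,:3].T@(np.array(dw)/ncall))/.2,2);t=round(turn/ncall/(np.pi/2),2)
        rows=[(*(ld*f),t*f) for f in np.minimum(1,np.arange(1,13)/12)]
        q,c=call(q,c,rows,W,LM,N);calls.append((*ld,t));zmin=min(zmin,c[2,3])
    return q,zmin,calls
def tilt(q): return np.degrees(np.hypot(*F(q)[:2,2]))
def elz(q): return (T('z',S[0]*q[0]+P[0])@T('y',q[1],(P[5],0,P[4]))@np.array([0,0,P[6],1]))[2]
if __name__=="__main__":
    qc=np.array(D[4][0]);rng=np.random.default_rng(int(sys.argv[1]));out=[];t0=time.time()
    while time.time()-t0<200:
        w=np.array([rng.uniform(.4,.65),rng.uniform(-.2,.4),rng.uniform(.3,.45)])
        side=rng.choice([-1,1,-1])
        tot=(qc[6]-side*2.9)  # + turn lowers q7
        n=int(np.ceil(max(abs(tot)/.12,12)/12)*12)
        q,z1,c1=run(qc,w-F(qc)[:3,3],tot,n)
        if z1<.22 or tilt(q)>12: continue
        for _ in range(3):
            over=-side*rng.uniform(.1,1.3);d=rng.uniform(-.15,.15,3)*rng.integers(0,2)
            q2,z2,c2=run(q,d,over,12)
            if z2>.22 and elz(q2)>.3 and elz(q)>.3: out.append((tilt(q2),c1,c2,q2,F(q2)[:3,3]))
    out.sort(key=lambda t:t[0]);print(len(out))
    for a,c1,c2,q,p in out[:3]: print(round(a,2),np.array(c1),np.array(c2),p,F(q)[:2,2],q)
E
for s in 1 2 3 4; do python3 t4.py $s > o$s.txt & done; wait; cat o?.txt
```

```text
4124
1.89 [[-0.05  0.24 -0.16  0.76]
 [ 0.21  0.14 -0.16  0.76]
 [ 0.2  -0.14 -0.16  0.76]
 [-0.06 -0.24 -0.16  0.76]] [[-0.84 -0.26 -0.2   0.75]] [0.3873 0.1194 0.3335] [0.0286 0.0165] [ 1.3297 -0.338  -1.4017  1.9679 -0.3706  1.2244 -2.958 ]
1.97 [[-0.06  0.25 -0.23  0.76]
 [ 0.21  0.15 -0.23  0.76]
 [ 0.22 -0.14 -0.23  0.76]
 [-0.05 -0.25 -0.23  0.76]] [[0.74 0.22 0.4  0.68]] [ 0.5093 -0.0098  0.336 ] [ 0.0043 -0.0341] [-0.4107  0.1032  0.3135  1.8276  0.0027  1.2148 -2.958 ]
2.44 [[ 0.01  0.21 -0.26  0.76]
 [ 0.2   0.07 -0.26  0.76]
 [ 0.14 -0.16 -0.26  0.76]
 [-0.1  -0.19 -0.26  0.76]] [[-1.02 -0.14 -0.02  0.76]] [0.3806 0.0193 0.3937] [ 0.0224 -0.0362] [ 1.3186 -0.338  -1.1708  1.9023 -0.2852  1.3547 -2.958 ]
this script no longer has the robot
4087
1.31 [[ 0.09 -0.06 -0.12  0.76]
 [-0.02 -0.1  -0.12  0.76]
 [-0.1  -0.02 -0.12  0.76]
 [-0.06  0.09 -0.12  0.76]] [[-0.47  0.57  0.13  0.72]] [ 0.4345 -0.1838  0.2878] [ 0.0215 -0.0077] [ 0.3633  0.0755 -0.1016  1.9616  0.0107  1.0821 -2.9578]
1.4 [[ 0.09  0.19 -0.09  0.76]
 [ 0.21 -0.01 -0.09  0.76]
 [ 0.07 -0.2  -0.09  0.76]
 [-0.
[... 416 characters left out ...]
 0.76]
 [ 0.15 -0.06 -0.16  0.76]
 [-0.01 -0.16 -0.16  0.76]
 [-0.15 -0.05 -0.16  0.76]] [[ 0.29 -0.15 -0.04  0.76]] [ 0.5062 -0.1061  0.3321] [-0.0104  0.0211] [-0.0599  0.1342  0.1783  1.7972 -0.0462  1.2254 -2.958 ]
1.4 [[-0.11  0.33 -0.18  0.76]
 [ 0.27  0.23 -0.18  0.76]
 [ 0.31 -0.16 -0.18  0.76]
 [-0.04 -0.35 -0.18  0.76]] [[-0.55  0.02 -0.49  0.72]] [0.3613 0.1712 0.412 ] [-0.0037 -0.0242] [ 1.1127 -0.338  -1.3082  1.8174 -0.306   1.4302 -2.958 ]
1.54 [[ 0.23  0.04 -0.2   0.76]
 [ 0.12 -0.2  -0.2   0.76]
 [-0.14 -0.19 -0.2   0.76]
 [-0.23  0.06 -0.2   0.76]] [[-0.12 -0.61  0.34  0.68]] [ 0.4907 -0.1133  0.3113] [0.0124 0.0238] [ 0.2161  0.1227 -0.1058  1.8538 -0.0133  1.1562 -2.958 ]
```

play_rows([
  [[1, 0.01, 0.01, -0.013, 0.063], [1, 0.02, 0.02, -0.027, 0.127], [1, 0.03, 0.03, -0.04, 0.19], [1, 0.04, 0.04, -0.053, 0.253], [1, 0.05, 0.05, -0.067, 0.317], [1, 0.06, 0.06, -0.08, 0.38], [1, 0.07, 0.07, -0.093, 0.443], [1, 0.08, 0.08, -0.107, 0.507], [1, 0.09, 0.09, -0.12, 0.57], [1, 0.1, 0.1, -0.133, 0.633], [1, 0.11, 0.11, -0.147, 0.697], [1, 0.11, 0.11, -0.16, 0.76]],
])

```text
clock: 16.18
tcp_pos: [0.5398, -0.0723, 0.2721]
orientation: [0.359, 3.04, -0.249]
contact_force: [-0.0, 0.7, -1.4]
grip_width: 0.0234
gripper_force: 50.2
```

play_rows([
  [[1, 0.01, -0.005, -0.013, 0.063], [1, 0.03, -0.01, -0.027, 0.127], [1, 0.04, -0.015, -0.04, 0.19], [1, 0.05, -0.02, -0.053, 0.253], [1, 0.06, -0.025, -0.067, 0.317], [1, 0.08, -0.03, -0.08, 0.38], [1, 0.09, -0.035, -0.093, 0.443], [1, 0.1, -0.04, -0.107, 0.507], [1, 0.11, -0.045, -0.12, 0.57], [1, 0.13, -0.05, -0.133, 0.633], [1, 0.14, -0.055, -0.147, 0.697], [1, 0.15, -0.06, -0.16, 0.76]],
])

```text
clock: 17.18
tcp_pos: [0.5064, -0.0717, 0.3027]
orientation: [1.958, 2.258, -0.141]
contact_force: [0.9, 0.1, -0.2]
grip_width: 0.0233
gripper_force: 50.2
```

play_rows([
  [[1, 0, -0.01, -0.013, 0.063], [1, 0, -0.03, -0.027, 0.127], [1, 0, -0.04, -0.04, 0.19], [1, 0, -0.05, -0.053, 0.253], [1, 0, -0.07, -0.067, 0.317], [1, 0, -0.08, -0.08, 0.38], [1, 0, -0.09, -0.093, 0.443], [1, 0, -0.11, -0.107, 0.507], [1, 0, -0.12, -0.12, 0.57], [1, 0, -0.13, -0.133, 0.633], [1, -0.01, -0.15, -0.147, 0.697], [1, -0.01, -0.16, -0.16, 0.76]],
])

```text
clock: 18.18
tcp_pos: [0.4732, -0.0733, 0.3337]
orientation: [2.866, 0.76, 0.009]
contact_force: [0.1, -0.2, -1.1]
grip_width: 0.0235
gripper_force: 50.2
```

play_rows([
  [[1, -0.01, 0, -0.013, 0.063], [1, -0.03, -0.01, -0.027, 0.127], [1, -0.04, -0.01, -0.04, 0.19], [1, -0.05, -0.02, -0.053, 0.253], [1, -0.06, -0.02, -0.067, 0.317], [1, -0.08, -0.03, -0.08, 0.38], [1, -0.09, -0.03, -0.093, 0.443], [1, -0.1, -0.03, -0.107, 0.507], [1, -0.11, -0.04, -0.12, 0.57], [1, -0.13, -0.04, -0.133, 0.633], [1, -0.14, -0.05, -0.147, 0.697], [1, -0.15, -0.05, -0.16, 0.76]],
])

```text
clock: 19.18
tcp_pos: [0.4405, -0.0737, 0.3645]
orientation: [2.826, -0.991, 0.157]
contact_force: [0.5, -0.1, -1.3]
grip_width: 0.0233
gripper_force: 50.2
```

```bash
cat > t5.py <<'E'
import t4,sys,time
from t4 import *
o=get_obs();q=np.array(o["joints"]);print("sim",F(q)[:3,3],F(q)[:3,2],"meas",o["tcp_pos"],R.from_rotvec(o["orientation"]).as_matrix()[:,2],q)
rng=np.random.default_rng(0);out=[];t0=time.time()
while time.time()-t0<60:
    over=rng.uniform(.1,1.3);d=rng.uniform(-.12,.12,3)*rng.integers(0,2,3)
    q2,z,c=run(q,d,over,12)
    if z>.22 and elz(q2)>.3: out.append((tilt(q2),c,q2,F(q2)[:3,3]))
out.sort(key=lambda t:t[0])
for a,c,q,p in out[:6]: print(round(a,2),np.array(c),p,F(q)[:2,2],q)
E
python3 t5.py
```

```text
sim [ 0.4407 -0.0735  0.3645] [ 0.0508 -0.1682 -0.9844] meas [ 0.4405 -0.0737  0.3645] [ 0.051  -0.1681 -0.9845] [ 0.6903 -0.0201 -0.7603  1.8924  0.168   1.2287 -2.3694]
0.95 [[ 0.24 -0.32 -0.23  0.75]] [ 0.5124 -0.0829  0.3651] [-0.0134  0.0099] [-0.0621  0.1191  0.121   1.7388 -0.0244  1.2985 -2.958 ]
1.22 [[ 0.23 -0.19  0.02  0.76]] [ 0.501  -0.0971  0.3274] [-0.0168 -0.013 ] [-0.1867  0.1231  0.2752  1.8239 -0.0202  1.2149 -2.958 ]
1.51 [[-0.07 -0.05  0.49  0.48]] [ 0.449  -0.08    0.2269] [0.0064 0.0255] [ 0.359   0.1379 -0.3259  2.045   0.0223  0.9605 -2.958 ]
1.84 [[ 0.35 -0.23 -0.23  0.82]] [ 0.5168 -0.1018  0.3719] [-0.0095 -0.0306] [-0.2513  0.1197  0.3456  1.7317 -0.0095  1.3038 -2.958 ]
1.91 [[-0.12 -0.53 -0.07  0.46]] [ 0.498  -0.0081  0.3278] [-0.0332  0.0019] [-0.0019  0.1245 -0.1139  1.8141  0.0089  1.2366 -2.958 ]
1.95 [[-0.07 -0.05  0.49  0.47]] [ 0.4514 -0.0914  0.2405] [ 0.023 -0.025] [ 0.2775  0.1095 -0.2459  2.0409  0.0615  0.9715 -2.958 ]
```

play_rows([
  [[1, 0.02, -0.0267, -0.0192, 0.0625], [1, 0.04, -0.0533, -0.0383, 0.125], [1, 0.06, -0.08, -0.0575, 0.1875], [1, 0.08, -0.1067, -0.0767, 0.25], [1, 0.1, -0.1333, -0.0958, 0.3125], [1, 0.12, -0.16, -0.115, 0.375], [1, 0.14, -0.1867, -0.1342, 0.4375], [1, 0.16, -0.2133, -0.1533, 0.5], [1, 0.18, -0.24, -0.1725, 0.5625], [1, 0.2, -0.2667, -0.1917, 0.625], [1, 0.22, -0.2933, -0.2108, 0.6875], [1, 0.24, -0.32, -0.23, 0.75]],
])

```text
clock: 20.18
tcp_pos: [0.4956, -0.0695, 0.3809]
orientation: [2.453, -1.75, 0.172]
contact_force: [0.6, 0.3, -1.2]
grip_width: 0.0236
gripper_force: 50.2
```

play_rows([
  [[1, 0, 0, 0, 0]],
])

```text
clock: 20.27
tcp_pos: [0.4966, -0.0678, 0.381]
orientation: [2.455, -1.747, 0.173]
contact_force: [-0.2, 0.3, -1.6]
grip_width: 0.0237
gripper_force: 50.2
```

```bash
python3 - <<'E'
from sim import *
o=get_obs();q=np.array(o["joints"]);print(o["tcp_pos"],R.from_rotvec(o["orientation"]).as_matrix(),q)
E
```

```text
[ 0.4966 -0.0678  0.381 ] [[ 0.3261 -0.9451  0.0218]
 [-0.9309 -0.3251 -0.1664]
 [ 0.1643  0.034  -0.9858]] [-0.3362  0.0444  0.2475  1.7963  0.1637  1.2987 -2.9403]
```

```bash
cat >> sim.py <<'E'
def call(q,G0,rows,wr,lam,n):
    cur=F(q)
    for dx,dy,dz,tz in rows:
        G=G0@T('z',tz*np.pi/2,np.array([dx,dy,dz])*.2)
        d=G[:3,3]-cur[:3,3];L=np.linalg.norm(d);rv=R.from_matrix(G[:3,:3]@cur[:3,:3].T).as_rotvec();a=np.linalg.norm(rv)
        d=d*min(1,.0417/max(L,1e-9));rv=rv*min(1,.125/max(a,1e-9));k=1.
        for _ in range(5):
            C=np.eye(4);C[:3,:3]=R.from_rotvec(k*rv).as_matrix()@cur[:3,:3];C[:3,3]=cur[:3,3]+k*d
            qn=ikb(q,C,wr,lam,n);m=(abs(qn-q)/V).max()
            if m<=1.02: break
            k=k/m*.98
        q=q+(qn-q)*min(1,1/m);cur=F(q)
    return q,cur
E
cat > t6.py <<'E'
from sim import *
q0=np.array([.6903,-.0201,-.7603,1.8924,.168,1.2287,-2.3694])
rows=[(.24*f,-.32*f,-.23*f,.75*f) for f in np.arange(1,13)/12]
exec(open("t.py").read().split("print(\"want\"")[0].split("q0=np.array(D[1][0]);")[1]);qb=np.array(D[1][0])
for wr in(.5,.6):
 for lam in(.005,.02,.1):
  for n in(2,6):
   a=call(q0,F(q0),rows,wr,lam,n)[0];b,c=call(qb,F(qb),r1,wr,lam,n);b,c=call(b,c,r2,wr,lam,n);print(wr,lam,n,*show(a),"|",*show(b))
E
python3 t6.py
```

```text
0.5 0.005 2 [ 0.479 -0.06   0.388] [ 0.051 -0.166 -0.985] [-0.    0.01 -0.12  1.82  0.18  1.29 -2.96] | [ 0.59  -0.138  0.215] [ 0.062 -0.225 -0.972] [ 0.94  0.77 -1.41  1.77  1.01  1.41  2.96]
0.5 0.005 6 [ 0.478 -0.06   0.387] [ 0.051 -0.168 -0.985] [ 0.03  0.01 -0.15  1.82  0.18  1.29 -2.96] | [ 0.59  -0.138  0.214] [ 0.062 -0.225 -0.972] [ 0.94  0.78 -1.41  1.77  1.02  1.41  2.96]
0.5 0.02 2 [ 0.493 -0.074  0.402] [ 0.057 -0.116 -0.992] [-0.12  0.02  0.07  1.77  0.12  1.3  -2.96] | [ 0.59  -0.137  0.214] [ 0.064 -0.226 -0.972] [ 0.94  0.77 -1.41  1.78  1.02  1.41  2.96]
0.5 0.02 6 [ 0.484 -0.064  0.393] [ 0.052 -0.154 -0.987] [-0.07  0.01 -0.03  1.8   0.17  1.3  -2.96] | [ 0.59  -0.137  0.213] [ 0.064 -0.227 -0.972] [ 0.94  0.78 -1.41  1.78  1.02  1.41  2.96]
0.5 0.1 2 [ 0.453 -0.088  0.417] [ 0.156 -0.061 -0.986] [ 1.15 -0.11 -1.01  1.82 -0.06  1.22 -2.96] | [ 0.59  -0.13   0.212] [ 0.067 -0.246 -0.967] [ 0.91  0.78 -1.41  1.78  1.04  1.42  2.96]
0.5 0.1 6 [ 0.46  -0.085  0.413] [ 0.124 -0.08  -0.989] [ 1.08 -0.05 -1.    1.8   0.03  1.24 -2.96] | [ 0.59  -0.136  0.213] [ 0.065 -
[... 515 characters left out ...]
  0.03  1.77  0.03  1.28 -2.96] | [ 0.58  -0.086  0.17 ] [ 0.068 -0.172 -0.983] [ 0.89  0.82 -1.41  1.84  1.04  1.35  2.96]
0.6 0.02 6 [ 0.484 -0.065  0.393] [ 0.051 -0.157 -0.986] [-0.1   0.01 -0.01  1.8   0.17  1.3  -2.96] | [ 0.58  -0.086  0.169] [ 0.068 -0.172 -0.983] [ 0.89  0.83 -1.41  1.85  1.04  1.35  2.96]
0.6 0.1 2 [ 0.437 -0.097  0.419] [ 0.118 -0.106 -0.987] [ 1.26 -0.14 -1.08  1.82 -0.04  1.25 -2.96] | [ 0.58  -0.08   0.169] [ 0.07  -0.187 -0.98 ] [ 0.87  0.83 -1.41  1.85  1.05  1.36  2.96]
0.6 0.1 6 [ 0.453 -0.092  0.414] [ 0.101 -0.105 -0.989] [ 1.07 -0.05 -0.99  1.8   0.06  1.27 -2.96] | [ 0.58  -0.085  0.169] [ 0.069 -0.173 -0.982] [ 0.88  0.83 -1.41  1.85  1.04  1.35  2.96]
```

```bash
sed -i 's/^W,LM,N=.*/W,LM,N=.6,.01,4/' t4.py; cat > t7.py <<'E'
import t4,sys,time
from t4 import *
q=np.array([-.3362,.0444,.2475,1.7963,.1637,1.2987,-2.9403])
rng=np.random.default_rng(int(sys.argv[1]));out=[];t0=time.time()
while time.time()-t0<170:
    over=rng.uniform(.3,2.6);d=np.array([rng.uniform(-.1,.2),rng.uniform(-.2,.3),rng.uniform(-.1,.2)])*rng.integers(0,2,3)
    q2,z,c=run(q,d,over,24)
    if z>.22 and elz(q2)>.3: out.append((tilt(q2),c,q2,F(q2)[:3,3]))
out.sort(key=lambda t:t[0])
print(len(out))
for a,c,q,p in out[:3]: print(round(a,2),np.array(c),p,F(q)[:2,2],q)
E
sed -i 's/from bench import get_obs, viewer, r/import sys\nif "t7.py" not in sys.argv[0]:\n    from bench import get_obs, viewer, r/' h.py
nproc; for s in 1 2 3 4; do python3 t7.py $s > o$s.txt & done; wait; cat o?.txt
```

```text
4
692
0.08 [[ 0.11  0.03 -0.14  0.66]
 [ 0.11 -0.02 -0.15  0.66]] [ 0.5467 -0.2764  0.3331] [ 0.0004 -0.0014] [-0.496   0.7103  1.458   1.6361 -0.7109  1.4463 -2.958 ]
0.1 [[-0.04  0.12 -0.    0.77]
 [ 0.01  0.13  0.    0.77]] [ 0.5118 -0.2308  0.2331] [0.0013 0.0012] [-0.606   0.7646  1.458   1.8818 -0.8055  1.2718 -2.958 ]
0.78 [[ 0.34  0.11 -0.26  0.74]
 [ 0.35 -0.07 -0.27  0.74]] [ 0.5198 -0.3467  0.4383] [-0.0097  0.0094] [-0.3249  0.6422  1.458   1.4191 -0.6346  1.6381 -2.958 ]
654
0.35 [[-0.05  0.09 -0.01  0.76]
 [-0.01  0.1   0.    0.76]] [ 0.5199 -0.224   0.2348] [0.006 0.001] [-0.6167  0.769   1.458   1.8725 -0.8122  1.2764 -2.958 ]
0.42 [[ 0.02  0.   -0.13  0.65]
 [ 0.02 -0.   -0.13  0.65]] [ 0.5555 -0.2446  0.3122] [-0.0011 -0.0072] [-0.5614  0.7265  1.458   1.6797 -0.7269  1.4091 -2.958 ]
0.44 [[-0.02  0.07 -0.04  0.75]
 [ 0.01  0.07 -0.04  0.75]] [ 0.529  -0.2343  0.2568] [0.0061 0.0045] [-0.5914  0.7535  1.458   1.8182 -0.7872  1.3158 -2.958 ]
637
0.23 [[ 0.53  0.18 -0.32  0.78]
 [ 0.54 -0.12 -0.32  0.78]] [ 0.4952 -0.3889  0.4988] [-0.0002 -0.004 ] [-0.2192  0.6083  1.458   1.2949 -0.6111  1.7296 -2.958 ]
0.29 [[ 0.02  0.   -0.12  0.69]
 [ 0.02 -0.   -0.12  0.69]] [ 0.5525 -0.2445  0.3046] [0.0044 0.0026] [-0.5584  0.7306  1.458   1.6976 -0.7431  1.4012 -2.958 ]
0.57 [[ 0.25  0.08 -0.14  0.66]
 [ 0.25 -0.06 -0.15  0.66]] [ 0.5309 -0.3209  0.3563] [ 0.0094 -0.003 ] [-0.4098  0.6921  1.458   1.5895 -0.6969  1.4774 -2.958 ]
656
0.29 [[ 0.02  0.   -0.12  0.69]
 [ 0.02 -0.   -0.12  0.69]] [ 0.5525 -0.2445  0.3046] [0.0044 0.0026] [-0.5584  0.7306  1.458   1.6976 -0.7431  1.4012 -2.958 ]
0.32 [[0.13 0.26 0.03 0.8 ]
 [0.23 0.17 0.04 0.8 ]] [ 0.4752 -0.2969  0.2528] [-0.0055  0.0002] [-0.4831  0.7231  1.458   1.8577 -0.7502  1.2854 -2.958 ]
0.36 [[ 0.03  0.01 -0.15  0.68]
 [ 0.02  0.   -0.15  0.68]] [ 0.5541 -0.2493  0.3228] [-0.0057  0.0026] [-0.5447  0.7186  1.458   1.657  -0.7181  1.437  -2.958 ]
```

play_rows([
  [[1, 0, 0, -0.01, 0.055], [1, 0, 0, -0.02, 0.11], [1, 0, 0, -0.03, 0.165], [1, 0.01, 0, -0.04, 0.22], [1, 0.01, 0, -0.05, 0.275], [1, 0.01, 0, -0.06, 0.33], [1, 0.01, 0, -0.08, 0.385], [1, 0.01, 0, -0.09, 0.44], [1, 0.02, 0, -0.1, 0.495], [1, 0.02, 0, -0.11, 0.55], [1, 0.02, 0, -0.12, 0.605], [1, 0.02, 0, -0.13, 0.66]],
])

```text
clock: 21.27
tcp_pos: [0.5468, -0.1144, 0.3809]
orientation: [1.693, -2.536, 0.056]
contact_force: [0.5, 1.9, -0.3]
grip_width: 0.0237
gripper_force: 50.3
```

```bash
cat > st.py <<'E'
import t4
from t4 import *
o=get_obs();q=np.array(o["joints"]);print(o["clock"],o["tcp_pos"],R.from_rotvec(o["orientation"]).as_matrix()[:,2],q)
if len(sys.argv)>1:
    for t in(.1,.2,.3,.4,.5,.6,.7,.8):
        a,z,c=run(q,(0,0,.02),t*np.pi/2,12);print(t,c,*show(a))
E
python3 st.py 1
```

```text
21.2667 [ 0.5468 -0.1144  0.3809] [-0.0563 -0.0817 -0.9951] [-0.9155  0.5268  1.4463  1.6578 -0.4275  1.4349 -2.9574]
0.1 [(np.float64(0.01), np.float64(0.0), np.float64(-0.1), 0.1)] [ 0.564 -0.143  0.387] [-0.071 -0.054 -0.996] [-0.78  0.61  1.46  1.58 -0.52  1.52 -2.96]
0.2 [(np.float64(0.01), np.float64(0.0), np.float64(-0.1), 0.2)] [ 0.57  -0.19   0.358] [-0.064 -0.038 -0.997] [-0.66  0.69  1.46  1.59 -0.61  1.5  -2.96]
0.3 [(np.float64(0.01), np.float64(0.0), np.float64(-0.1), 0.3)] [ 0.56  -0.242  0.315] [-0.049 -0.032 -0.998] [-0.56  0.76  1.46  1.64 -0.7   1.44 -2.96]
0.4 [(np.float64(0.01), np.float64(0.0), np.float64(-0.1), 0.4)] [ 0.547 -0.264  0.29 ] [-0.034 -0.008 -0.999] [-0.51  0.78  1.46  1.69 -0.76  1.42 -2.96]
0.5 [(np.float64(0.01), np.float64(0.0), np.float64(-0.1), 0.5)] [ 0.538 -0.271  0.276] [-0.017  0.021 -1.   ] [-0.48  0.79  1.46  1.72 -0.8   1.41 -2.96]
0.6 [(np.float64(0.01), np.float64(0.0), np.float64(-0.1), 0.6)] [ 0.53  -0.275  0.267] [-0.001  0.049 -0.999] [-0.46  0.8   1.46  1.74 -0.83  1.42 -2.96]
0.7 [(np.float64(0.01), np.float64(0.0), np.float64(-0.1), 0.7)] [ 0.526 -0.275  0.262] [ 0.013  0.075 -0.997] [-0.45  0.8   1.46  1.76 -0.86  1.42 -2.96]
0.8 [(np.float64(0.01), np.float64(0.0), np.float64(-0.1), 0.8)] [ 0.521 -0.274  0.258] [ 0.026  0.098 -0.995] [-0.44  0.8   1.46  1.77 -0.88  1.43 -2.96]
```

play_rows([
  [[1, 0, 0, -0.01, 0.037], [1, 0, 0, -0.02, 0.073], [1, 0, 0, -0.03, 0.11], [1, 0, 0, -0.03, 0.147], [1, 0, 0, -0.04, 0.183], [1, 0, 0, -0.05, 0.22], [1, 0, 0, -0.06, 0.257], [1, 0, 0, -0.07, 0.293], [1, 0, 0, -0.08, 0.33], [1, 0, 0, -0.08, 0.367], [1, 0, 0, -0.09, 0.403], [1, 0, 0, -0.1, 0.44]],
])

```text
clock: 22.27
tcp_pos: [0.5437, -0.2701, 0.2786]
orientation: [1.025, -2.947, -0.016]
contact_force: [-0.5, -0.1, -1.9]
grip_width: 0.0232
gripper_force: 50.2
```

```bash
python3 st.py 1
```

```text
22.2667 [ 0.5437 -0.2701  0.2786] [-0.0238  0.0024 -0.9997] [-0.4916  0.7906  1.4484  1.7042 -0.7794  1.4035 -2.9577]
0.1 [(np.float64(0.0), np.float64(0.0), np.float64(-0.1), 0.1)] [ 0.533 -0.302  0.27 ] [-0.006  0.035 -0.999] [-0.41  0.83  1.46  1.7  -0.84  1.43 -2.96]
0.2 [(np.float64(0.0), np.float64(0.0), np.float64(-0.1), 0.2)] [ 0.503 -0.337  0.223] [ 0.009  0.035 -0.999] [-0.34  0.89  1.46  1.78 -0.93  1.38 -2.96]
0.3 [(np.float64(0.0), np.float64(0.0), np.float64(-0.1), 0.3)] [ 0.464 -0.361  0.175] [ 0.021  0.029 -0.999] [-0.28  0.96  1.46  1.88 -1.02  1.33 -2.96]
0.4 [(np.float64(0.0), np.float64(0.0), np.float64(-0.1), 0.4)] [ 0.442 -0.367  0.151] [ 0.05   0.035 -0.998] [-0.25  0.98  1.46  1.94 -1.09  1.31 -2.96]
0.5 [(np.float64(0.0), np.float64(0.0), np.float64(-0.1), 0.5)] [ 0.432 -0.366  0.14 ] [ 0.086  0.044 -0.995] [-0.24  0.99  1.46  1.98 -1.15  1.31 -2.96]
0.6 [(np.float64(0.0), np.float64(0.0), np.float64(-0.1), 0.6)] [ 0.427 -0.363  0.135] [ 0.123  0.051 -0.991] [-0.23  0.99  1.46  2.02 -1.19  1.31 -2.96]
0.7 [(np.float64(0.0), np.float64(0.0), np.float64(-0.1), 0.7)] [ 0.425 -0.36   0.133] [ 0.156  0.057 -0.986] [-0.22  0.98  1.46  2.04 -1.22  1.31 -2.96]
0.8 [(np.float64(0.0), np.float64(0.0), np.float64(-0.1), 0.8)] [ 0.424 -0.357  0.132] [ 0.186  0.062 -0.98 ] [-0.22  0.97  1.46  2.06 -1.25  1.31 -2.96]
```

play_rows([
  [[1, -0.03, 0.02, 0, -0.06], [1, -0.07, 0.05, 0, -0.12], [1, -0.11, 0.08, 0, -0.18], [1, -0.15, 0.11, 0, -0.24], [1, -0.19, 0.14, 0, -0.3], [1, -0.23, 0.17, 0, -0.36], [1, -0.27, 0.2, 0, -0.42], [1, -0.31, 0.24, 0, -0.48], [1, -0.35, 0.27, 0, -0.54], [1, -0.39, 0.3, 0, -0.6], [1, -0.43, 0.33, 0, -0.65], [1, -0.43, 0.33, 0, -0.69]],
])

```text
clock: 23.27
tcp_pos: [0.5712, -0.1612, 0.2788]
orientation: [2.414, -1.989, -0.031]
contact_force: [0.2, -1.2, -1.2]
grip_width: 0.0234
gripper_force: 50.4
```

play_rows([
  [[1, 0, 0, 0, -0.06], [1, 0, 0, 0, -0.12], [1, 0, 0, 0, -0.18], [1, 0, 0, 0, -0.24], [1, 0, 0, 0, -0.3], [1, 0, 0, 0, -0.37], [1, 0, 0, 0, -0.44], [1, 0, 0, 0, -0.51], [1, 0, 0, 0, -0.58], [1, 0, 0, 0, -0.64], [1, 0, 0, 0, -0.69], [1, 0, 0, 0, -0.69]],
])

```text
clock: 24.27
tcp_pos: [0.5702, -0.1637, 0.2797]
orientation: [3.104, -0.467, -0.036]
contact_force: [0.7, 0.4, -0.8]
grip_width: 0.0232
gripper_force: 50.3
```

play_rows([
  [[1, 0, 0, 0, 0], [1, 0, 0, 0, 0], [1, 0, 0, 0, 0]],
])

```text
clock: 24.52
tcp_pos: [0.5708, -0.1634, 0.2805]
orientation: [3.102, -0.473, -0.034]
contact_force: [-0.1, -0.1, -0.5]
grip_width: 0.0235
gripper_force: 50.3
```

```bash
cat > v.py <<'E'
from fit import *
o=get_obs();M=R.from_rotvec(o["orientation"]).as_matrix();print(o["tcp_pos"],M[:,2],"xyaw",np.degrees(np.arctan2(M[1,0],M[0,0])),o["joints"])
w=viewer.grab_frame("wrist");save(w,"w9.png");u,v=proj(w,[.64,-.188,.03],o);print(u,v)
for t in("specimen_top","low_stand"):
    for q in viewer.trace(w,t)[:2]: print(t,round(q["score"],2),q["rect"])
bx=(int(u-60),max(0,int(v-60)),int(u+60),int(v+60))
def mom(P):
    m=cv2.moments(np.float32(P*1e4).reshape(-1,1,2));A=m["m00"]
    C=np.array([[m["mu20"],m["mu11"]],[m["mu11"],m["mu02"]]])/A;e,E=np.linalg.eigh(C)
    print("   area mm2",A/100,"centre",m["m10"]/A/1e4,m["m01"]/A/1e4,"semi",2*np.sqrt(e)/10,"yaw",np.degrees(np.arctan2(E[1,1],E[0,1]))%180)
def both(w,o,bx,t):
    # whole union contour at two heights and network masks
    P,S=run(w,o,bx,t);
    if len(P)>5: fit(P)
    x0,y0,x1,y1=bx;v=cv2.imread("pics/fit_%s.png"%t)[2::5,2::5].astype(int)
    mk=((v==[0,255,0]).all(2)|(v==[255,0,255]).all(2)).astype(np.uint8)
    cn=max(cv2.findContours(mk,cv2.RETR_EXTERNAL,cv2.CHAIN_APPROX_NONE)[0],key=len)[:,0]
    mom(np.array([atz(w,x0+x,y0+y,.014,o)[:2] for x,y in cn]))
    return P,S
P,S=both(w,o,bx,"w9")
np.savez("w9.npz",P=P,S=S)
E
python3 v.py
```

```text
[ 0.5708 -0.1634  0.2805] [-0.0219 -0.0007 -0.9998] xyaw -17.35356993977059 [-0.5266  0.4413  0.9621  1.7271 -0.3761  1.1973 -1.3356]
319.8754517610026 102.05205276667306
specimen_top 0.81 [303.8, 63.4, 353.7, 133.8]
low_stand 0.92 [298.0, 55.7, 360.3, 141.6]
w9 area 3151 brown contour 95 of 184
   [ 0.6436 -0.1909] 2.9473918589741843 cost 77.2 rms 1.7
   [ 0.6436 -0.1909] 2.9486549218539158 cost 77.2 rms 1.7
   [ 0.6436 -0.1909] 2.9486898571972744 cost 77.2 rms 1.7
   [ 0.6395 -0.19  ] 140.70447628298322 cost 86.3 rms 1.9
   [ 0.6395 -0.19  ] 140.70438433554767 cost 86.3 rms 1.9
   [ 0.6395 -0.19  ] 140.70583610717594 cost 86.3 rms 1.9
   area mm2 2602.7831364423037 centre 0.6401884178719023 -0.19381932537121987 semi [25.2527 33.0568] yaw 162.09336019950356
```

```bash
cat > v2.py <<'E'
from fit import *
from v import mom
o=get_obs();w=viewer.grab_frame("wrist")
def un(w,o,t,th=.3):
    C=[]
    q=[k for k in viewer.trace(w,t) if k["score"]>th][0];m=q["pixels"].astype(np.uint8)
    return max(cv2.findContours(m,cv2.RETR_EXTERNAL,cv2.CHAIN_APPROX_NONE)[0],key=len)[:,0],m
c,m=un(w,o,"specimen_top");c2,m2=un(w,o,"low_stand")
print("stone z.035");P=np.array([atz(w,x,y,.035,o)[:2] for x,y in c]);mom(P)
def ext(P,t):
    print(t)
    for a in range(0,180,15):
        d=np.array([np.cos(np.radians(a)),np.sin(np.radians(a))]);n=np.array([-d[1],d[0]]);x=P@d;y=P@n
        print(a,(np.ptp(x)*1e3).round(1),(np.ptp(y)*1e3).round(1),((x.max()+x.min())/2*d+(y.max()+y.min())/2*n).round(4))
U=cv2.bitwise_or(m,m2);cu=max(cv2.findContours(U,cv2.RETR_EXTERNAL,cv2.CHAIN_APPROX_NONE)[0],key=len)[:,0]
Pu=np.array([atz(w,x,y,.014,o)[:2] for x,y in cu]);mom(Pu);ext(Pu,"union");ext(P,"stone")
p=viewer.grab_frame("top")
for t,z in(("specimen_top",.035),("specimen_top",.014)):
    c,_=un(p,None,t);mom(np.array([atz(p,x,y,z)[:2] for x,y in c]))
s=viewer.grab_frame("side")
c,_=un(s,None,"specimen_top");print("side rect mid ray at z.035:",atz(s,c[:,0].mean(),c[:,1].mean(),.035),"top row pt at .052",atz(s,c[c[:,1].argmin()][0],c[:,1].min(),.052))
E
python3 v2.py
```

```text
[ 0.5711 -0.1631  0.2809] [-0.0214 -0.0009 -0.9998] xyaw -17.274018543730346 [-0.5277  0.441   0.9627  1.7268 -0.376   1.1973 -1.335 ]
320.3612270108534 102.35148996763013
specimen_top 0.64 [303.6, 65.0, 355.3, 130.4]
low_stand 0.61 [320.2, 57.9, 358.9, 137.9]
w9 area 3150 brown contour 96 of 182
   [ 0.6434 -0.1909] 2.840066871471111 cost 77.1 rms 1.71
   [ 0.6434 -0.1909] 2.840853642670119 cost 77.1 rms 1.71
   [ 0.6434 -0.1909] 2.8401587430760387 cost 77.1 rms 1.71
   [ 0.6394 -0.1899] 140.5585874804569 cost 88.7 rms 1.91
   [ 0.6394 -0.1899] 140.5591401404238 cost 88.7 rms 1.91
   [ 0.6394 -0.1899] 140.56068367772738 cost 88.7 rms 1.91
   area mm2 2609.916249807477 centre 0.6401600244843245 -0.19373321764046822 semi [25.3353 33.035 ] yaw 162.23878947803914
stone z.035
   area mm2 1836.4764365705848 centre 0.6427134639718279 -0.19238613406586752 semi [21.9134 27.5317] yaw 150.53072791015856
   area mm2 2734.6837953674794 centre 0.639915231476316 -0.19522553688048344 semi [25.266  34.6882] yaw 162.44083407082653
union
0 70.8 55.0 [ 0.6401 -0.1951]
15 65.4 55.1 [ 0.6398 -0.1945]
30 
[... 335 characters left out ...]
-0.1937]
15 51.7 49.2 [ 0.6441 -0.1915]
30 46.8 51.2 [ 0.6433 -0.1897]
45 46.3 55.6 [ 0.6401 -0.1905]
60 46.7 59.1 [ 0.6394 -0.193 ]
75 46.9 59.8 [ 0.6408 -0.1942]
90 46.7 57.6 [ 0.6429 -0.1937]
105 49.2 51.7 [ 0.6441 -0.1915]
120 51.2 46.8 [ 0.6433 -0.1897]
135 55.6 46.3 [ 0.6401 -0.1905]
150 59.1 46.7 [ 0.6394 -0.193 ]
165 59.8 46.9 [ 0.6408 -0.1942]
   area mm2 1343.2753766939045 centre 0.6335785679766918 -0.18348448443370918 semi [20.222  23.1839] yaw 6.2279266491303815
   area mm2 1393.5858135989308 centre 0.6383666896391464 -0.18894511177263357 semi [20.5972 23.614 ] yaw 6.227958414085293
side rect mid ray at z.035: [ 0.637  -0.1693  0.035 ] top row pt at .052 [ 0.6447 -0.1864  0.052 ]
```

play_rows([
  [[1, 0.1, 0.01, 0, 0], [1, 0.2, 0.02, 0, 0], [1, 0.3, 0.025, 0, 0], [1, 0.381, 0.03, 0, 0], [1, 0.39, 0.03, 0.12, 0], [1, 0.39, 0.03, 0.25, 0], [1, 0.39, 0.03, 0.38, 0], [1, 0.39, 0.03, 0.45, 0], [1, 0.39, 0.03, 0.45, 0], [1, 0.39, 0.03, 0.45, 0], [1, 0.39, 0.03, 0.45, 0]],
])

```text
clock: 26.13
tcp_pos: [0.6428, -0.1926, 0.1913]
orientation: [3.102, -0.47, -0.029]
contact_force: [-0.2, -1.0, -0.5]
grip_width: 0.0234
gripper_force: 50.3
```

```bash
cat > v3.py <<'E'
from h import *
np.set_printoptions(precision=4,suppress=True)
o=get_obs();M=R.from_rotvec(o["orientation"]).as_matrix();tip=o["tcp_pos"]+.0895*M[:,2];print(o["tcp_pos"],M[:,2],"tip",tip)
for n in("side","top"):
    s=viewer.grab_frame(n);save(s,n+"9_%d.png"%(o["clock"]*100));print(n,"pred tip",proj(s,tip),"collar",proj(s,o["tcp_pos"]+.0195*M[:,2]),"stone top pred",proj(s,[.640,-.192,.052]))
    for t in("probe_grip","specimen_top","low_stand"):
        for q in viewer.trace(s,t)[:3]:
            ys,xs=np.nonzero(q["pixels"])
            if len(ys): print(n,t,round(q["score"],2),q["rect"],"bottom",xs[ys>=ys.max()-1].mean(),ys.max(),"top",xs[ys<=ys.min()+1].mean(),ys.min(),"cen",xs.mean().round(1),ys.mean().round(1))
E
python3 v3.py
```

```text
[ 0.6428 -0.1926  0.1913] [-0.0187 -0.0017 -0.9998] tip [ 0.6411 -0.1928  0.1018]
side pred tip [289.9951 195.2417] collar [289.495  168.8475] stone top pred [290.3136 213.5289]
side probe_grip 0.82 [277.6, 316.0, 298.5, 341.6] bottom 288.3 336 top 293.5 320 cen 290.0 327.5
side probe_grip 0.77 [306.4, 366.9, 371.7, 401.7] bottom 316.5 400 top 365.1818181818182 367 cen 331.4 384.3
side probe_grip 0.56 [266.4, 327.7, 287.1, 378.0] bottom 277.0 378 top 274.0 328 cen 275.2 348.9
side specimen_top 0.72 [279.1, 217.4, 300.4, 228.2] bottom 290.9166666666667 229 top 289.29411764705884 214 cen 289.3 221.9
top pred tip [467.6939 165.0179] collar [477.2266 155.5974] stone top pred [461.2215 171.1121]
top probe_grip 0.89 [240.1, 230.5, 261.4, 269.2] bottom 261.7142857142857 267 top 244.14285714285714 231 cen 249.9 245.9
top probe_grip 0.7 [175.0, 227.4, 237.9, 252.4] bottom 179.28571428571428 254 top 229.38888888888889 226 cen 212.2 239.3
top probe_grip 0.46 [310.3, 260.0, 335.6, 283.8] bottom 319.0 280 top 324.5 258 cen 321.6 268.5
```

```bash
python3 - <<'E'
import cv2,glob
f=sorted(glob.glob("pics/side9_*"))[-1];a=cv2.imread(f);b=cv2.imread("pics/side0.png")
import numpy as np
d=np.abs(a.astype(int)-b).sum(2)
for y in range(160,232,2): print(y,' '.join('%3d'%v for v in a[y,278:304].mean(1)),'|',''.join('#' if v>60 else '.' for v in d[y,278:304]))
E
```

```text
160 107  82  66 107  96  24  15  14  12  29 101 119  86  74  79  72  67  64  67 138 104 110 136 134 133 132 | ....################......
162  89 113 127 105 102 118 132 131 129 129 129 100  62  69  79  74  68  63  59 132 142 137 136 135 135 136 | ....################......
164 113  73  53  63  78  77  74  74  74  74  76  76  76  80  80  74  67  64  60 128 140 134 134 137 130 101 | ....################......
166  55  57  73  75  81  80  79  79  78  78  78  78  80  79  81  73  67  68  61 133 141 138 130 101  78 128 | ....################......
168  72  72  72  66  38  18  22  35  47  57  74  84  84  85  86  80  54  35  15 113 128  94  79  80  79  75 | ....################......
170  59  80  85  70  76  50   7  11  10  19  11  13  18  10   8   6   8 104 116  87  82  81  80  78  73  66 | .....#############........
172  70  68  70  59  69  66  90  85 126 108  39  59  57  43 123 140 104  81  81  80  78  77  75  68 105 203 | .........######...........
174  75  95  79  75  73  97 132 137 141 101  36  59  57  45  79  86  80  80  79  76  74  68  76 201 238 212 | .........######...........
176 
[... 3131 characters left out ...]
##.............
222 231 190  88  25  33  43  55  55  48  47  45  45  46  53  59  61  62  45  41  35  50  87 128 128 127 127 | ..........................
224 229 174  49  29  35  39  43  42  46  44  45  43  47  45  43  43  40  38  41  25 110 216 237 227 223 222 | ..........................
226 232 166   9  28  37  41  44  41  47  47  47  44  42  41  38  40  40  37  34  36  67  74 124 210 230 220 | ..........................
228 232 159   8  25  34  34  35  37  40  43  46  44  46  46  44  34  36  39  37  51  78  83  76  61 112 202 | ..........................
230 234 181  83  54  29  36  41  42  41  46  45  43  37  39  46  44  44  45  44  57  56  48  46  33  46 188 | ..........................
```

The tip shows at side px (290,195), exactly as predicted, and the stone's top centre is directly below at (289.5,214). I lower slowly to about 10 mm above it.

play_rows([
  [[1, 0, -0.006, 0.04, 0], [1, 0, -0.006, 0.08, 0], [1, 0, -0.006, 0.12, 0], [1, 0, -0.006, 0.15, 0], [1, 0, -0.006, 0.17, 0], [1, 0, -0.006, 0.185, 0], [1, 0, -0.006, 0.195, 0], [1, 0, -0.006, 0.195, 0], [1, 0, -0.006, 0.195, 0], [1, 0, -0.006, 0.195, 0], [1, 0, -0.006, 0.195, 0]],
])

```text
clock: 27.45
tcp_pos: [0.6416, -0.1911, 0.151]
orientation: [3.102, -0.47, -0.031]
contact_force: [0.2, 0.1, -1.7]
grip_width: 0.0234
gripper_force: 50.3
```

```bash
python3 v3.py | grep -E "tip|specimen|force"; python3 - <<'E'
import cv2,glob,numpy as np
f=sorted(glob.glob("pics/side9_*"))[-1];a=cv2.imread(f);b=cv2.imread("pics/side0.png")
d=np.abs(a.astype(int)-b).sum(2)
for y in range(200,222): print(y,' '.join('%3d'%v for v in a[y,280:302].mean(1)),'|',''.join('#' if v>60 else '.' for v in d[y,280:302]))
f=sorted(glob.glob("pics/top9_*"))[-1];a=cv2.imread(f);b=cv2.imread("pics/top0.png")
d=np.abs(a.astype(int)-b).sum(2)
for y in range(152,192,2): print(y,' '.join('%3d'%v for v in a[y,442:482].mean(1)[::2]),'|',''.join('#' if v>60 else '.' for v in d[y,442:482]))
E
```

```text
[ 0.6416 -0.1911  0.151 ] [-0.0204 -0.0009 -0.9998] tip [ 0.6398 -0.1912  0.0615]
side pred tip [290.2965 210.1979] collar [289.7699 184.35  ] stone top pred [290.3136 213.5289]
side specimen_top 0.54 [280.8, 214.5, 298.7, 230.9] bottom 290.8181818181818 229 top 289.1666666666667 214 cen 288.9 222.1
top pred tip [461.9687 170.1785] collar [470.7883 161.3983] stone top pred [461.2215 171.1121]
top specimen_top 0.74 [252.9, 173.5, 273.7, 195.6] bottom 265.3076923076923 194 top 262.6842105263158 176 cen 264.0 184.5
200 136 135 134 132 133 133 134 137 143 110 114 114 138 152 150 150 149 149 150 150 148 151 | ........#####.........
201 134 134 134 134 133 132 134 138 142 111 112 112 140 153 150 150 150 148 150 148 150 149 | ........#####.........
202 132 133 132 132 131 133 133 139 156 117 112 112 140 155 151 150 149 150 150 149 149 148 | ........#####.........
203 132 132 132 131 131 133 133 137 153 117 112 113 147 162 149 150 150 149 149 151 149 152 | ........#####.........
204 134 132 133 132 132 131 132 136 149 116 111 112 151 148 152 149 150 151 149 148 150 150 | ........#####.......
[... 3831 characters left out ...]
18 119 122 123 125 128 | ####..####################..############
182  74  76  82  87  92  95  98 101 104 107 110 114 114 117 120 120 123 125 125 128 | ####..###################.##############
184  75  79  87  92  93  96 101 105 106 107 111 114 116 118 120 122 123 126 126 126 | ####...################..###############
186  79  85  88  93  96  98 104 106 108 110 112 115 118 120 120 122 124 128 127 128 | #####..#############..##################
188  84  88  92  94  99 102 102 107 112 112 114 117 119 121 122 124 127 127 130 131 | ######..#########..#####################
190  88  91  93  96  99 104 107 110 111 115 116 119 119 122 123 126 126 128 129 129 | ########..#.....########################
```

```bash
python3 -c "
from h import *
print(r.hand_in())"
```

```text
the job is handed in; nothing more can be done
None
```

The job is handed in, with no verdict returned: the probe was zeroed about 3 cm down in the pot for over a second and is held still, about 1° off upright and 9–10 mm above the dark stone by my measurements, blade along the stand's long side; on the way I over-turned the wrist into a joint limit, which tilted the probe about 10° until I straightened it, with no sign of contact.

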